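Change the filters of the demonstration water purifier

ROBOT

A 6-joint arm with a two-finger parallel gripper is mounted at the origin on the work surface. World frame = base frame: x ahead of the robot, y to its left, z up, the work surface at z = 0. Lengths are in mm, angles in rad, forces in N, time in s.
With the tool pointing down it reaches from about 350 to 975 mm from the base axis. Payload 4.9 kg.
Tool frame: the origin (TCP) lies at the very end of the fingers, on their centre line; the grasp point (between the pads) lies 19 mm behind it; y points along the fingers, x is the direction in which the jaws open and shut, and the axes are right-handed (so a half turn about y gives the same grasp; the last joint's range is limited). The gripper opens to 85 mm and grips with 20 to 120 N. Pads are 22 mm wide; open, the fingers measure 114 mm over their backs; the gripper's body (76 mm by 85 mm) begins 54 mm behind the grasp point. The pads swing forward as they close: fully open they stand 13 mm farther back than shut.
Start: joints at [-1.368, 0.053, 1.613, -0, 1.476, -0.119], TCP at [197.666, -592.899, 231.304] pointing down, gripper open.
Joint ranges: [-3.01, 3.01], [-1.01, 2.22], [0.06, 2.58], [-1.02, 4.17], [0.09, 2.62], [-3.14, 3.14]. Speed limits (rad/s): [2.57, 2.57, 3.14, 3.14, 3.14, 3.14].

INTERFACE

Orientations are given as a unit quaternion [w, x, y, z].
In Python, from workcell import readout, eyes, job gives the robot as it stands.
- The arm moves only by the shell command python3 -m crank 'ROWS' [FORCE]. ROWS is text: rows parted by semicolons, each of 7 numbers parted by spaces: the turn, a rotation vector about the tool's x, y, z in rad, then the shift along the tool's x, y, z in m, then the opening in per cent of the stroke, from 0 (shut) to 100 (fully open). A call has 1 to 8 rows; each row is the pose to reach, as a shift and turn from the pose commanded when the call began, along the tool's axes at that moment; what a row does not reach only later rows make up. A row lasts 1/10 s, in which the tool goes at most 50 mm and 8.59 degrees, less where a joint would pass 70% of its speed; a pose out of reach is approached as far as the arm can. A call with a gripper value outside its range is refused whole. The fingers move at their own pace and stop on an object; FORCE is the grip in N (left out, the last holds). Time passes only in rows, so rows that repeat a pose let the fingers close. It gives the time, the measured TCP pose, the force and the opening at its end, in the units of the state.
- readout.get_obs(): the state, without advancing time (a new reading comes with each control period).
- eyes.read_camera(name): name is "scene" or "side" or "wrist"; returns a dict with "color" (420x560x3 uint8, blue, green, red), "fx", "fy", "cx", "cy" (pixels), "R" (3x3) and "t" (3): a world point X has camera coordinates R X + t. Camera axes: x right, y down, z forward; pixel columns grow to the right and rows downward; lengths in mm; the calibration is good to about 2 mm. A picture is of the moment at which its call begins. There is no depth.
- job.finish_job(): hands the job in, once; it reports no verdict.
The state is a dict: "time_s": time; "q": joint angles; "qd": joint speeds; "tau": joint torques, N m; "eef_pos": TCP position; "orientation": TCP orientation; "force": force on the tool from outside, world axes, zero at the start; "torque": the same for the moment, N m; "finger_gap": finger opening in mm.
Only numpy, scipy, OpenCV 4.12 (cv2) and the standard library are available. Lean on these libraries where they do the work, as an engineer would, in place of code of your own. Each camera call takes 0.05 s, during which the arm holds its last target.

TASK

The demonstration water purifier is due for fresh filters: swing its clamp frame right back, put the used brown filters still in it into the return crate, and stand the three new filters in the wells marked with their colours. Then swing the clamp fully shut so that it drives all three home, and finally press the red reset button fully down and let go. Leave everything else on the counter alone.

Things in the scene. Friction and masses are not known exactly. Their poses are not given: they have to be found in the camera images.
- purifier: Countertop water purifier, fixed white box. Origin on the counter under the middle of its row of 3 filter wells; x to its back, y along the row, z up. Spans x -60..150, y -145..145 mm. Wells at y = +84 (blue), 0 (green), -84 (yellow), square, 69 mm inside, walls 95 mm high, colour tabs before and behind. Pump housing behind (x 60..150), 125 mm high, hinge lugs at y = -129 and 129 to 181 mm.
- clamp (a joint): Hinge of the clamp frame, rad: 0 = shut (frame level over the wells), 1.95 = right back on its stop (leaning back behind the wells). Stiff: about 0.9 N m of friction keeps it at any angle where it is left. Starts ajar. Shutting it presses the three filters down about 9 mm, home, with up to about 15 N on the grip bar.
- clamp_hinge (a point): Middle of the clamp's hinge line, 170 mm above the counter; the line runs along the purifier's y at its x = +85 mm.
- clamp_grip (a point): Centre of the frame's black round grip bar (18 mm thick, 288 long, along the purifier's y). At angle q it is 160 cos q mm in front of and 160 sin q above the hinge line; clear all round in the middle. The frame: this bar, two flat arms at y = -139 and 139 mm, and a flat press bar (24 x 10 mm) 85 mm from the hinge line that bears on the filters' tops.
- bay_blue (a point): Centre of the mouth of the blue well, level with its wall tops (95 mm up); turns with the purifier. Inside, a sprung valve seat stands 45 mm lower (gives up to 12 mm; 2.6 N at first, 5 N when home). A filter's centre is 18 mm above this point when standing unclamped in the well, 9 mm when home.
- bay_green (a point): Centre of the mouth of the green well, level with its wall tops (95 mm up); turns with the purifier. Inside, a sprung valve seat stands 45 mm lower (gives up to 12 mm; 2.6 N at first, 5 N when home). A filter's centre is 18 mm above this point when standing unclamped in the well, 9 mm when home.
- bay_yellow (a point): Centre of the mouth of the yellow well, level with its wall tops (95 mm up); turns with the purifier. Inside, a sprung valve seat stands 45 mm lower (gives up to 12 mm; 2.6 N at first, 5 N when home). A filter's centre is 18 mm above this point when standing unclamped in the well, 9 mm when home.
- new_blue_c (a point): New filter: white round body 64 mm across (cap 65, foot narrowed to 52), blue cap, 126 mm tall, 0.18 kg, standing on a dark mat on the counter. On top an upright blue grip fin 14 mm thick (own y), 48 long (own x), 34 high. This point: its centre, 63 mm below the fin's top and above its underside; z up. In the well it may be turned any way about the vertical.
- new_green_c (a point): New filter: white round body 64 mm across (cap 65, foot narrowed to 52), green cap, 126 mm tall, 0.18 kg, standing on a dark mat on the counter. On top an upright green grip fin 14 mm thick (own y), 48 long (own x), 34 high. This point: its centre, 63 mm below the fin's top and above its underside; z up. In the well it may be turned any way about the vertical.
- new_yellow_c (a point): New filter: white round body 64 mm across (cap 65, foot narrowed to 52), yellow cap, 126 mm tall, 0.18 kg, standing on a dark mat on the counter. On top an upright yellow grip fin 14 mm thick (own y), 48 long (own x), 34 high. This point: its centre, 63 mm below the fin's top and above its underside; z up. In the well it may be turned any way about the vertical.
- used_blue_c (a point): Used filter, same shape and fin as the new ones but with a brown body and a dull blue cap; 0.19 kg. Starts standing in the blue well unless absent (already removed). This point is its centre, 63 mm above its underside.
- used_green_c (a point): Used filter, same shape and fin as the new ones but with a brown body and a dull green cap; 0.19 kg. Starts standing in the green well unless absent (already removed). This point is its centre, 63 mm above its underside.
- used_yellow_c (a point): Used filter, same shape and fin as the new ones but with a brown body and a dull yellow cap; 0.19 kg. Starts standing in the yellow well unless absent (already removed). This point is its centre, 63 mm above its underside.
- crate_in (a point): Return crate for used filters, beside the purifier opposite the new filters: open grey box, loose (0.7 kg), outside 210 (x) x 200 (y) x 70 mm high, walls 5 mm, room for three filters standing. This point: the centre of its inner floor, 5 mm above the counter; x and y along its sides.
- reset (a joint): Red reset push button on the purifier's pump housing, m: 0 = up, 0.005 = fully down; sprung, about 4 N fully down.
- reset_top (a point): Centre of the top of the red reset button (26 mm across), which is pressed straight down.
- mug: white ceramic mug with a handle, 98 mm high; not part of the job, leave alone. Origin at the centre of its underside.
- tumbler: blue ceramic tumbler, 95 mm high; not part of the job, leave alone. Origin at the centre of its underside.
- spanner: steel spanner lying on the counter; not part of the job, leave alone.
- tape: roll of brown tape, 96 mm across, 30 high; not part of the job, leave alone. Origin at the centre of its underside.
- spray: white plastic bottle, 170 mm high; not part of the job, leave alone. Origin at the centre of its underside.
- carton: small cardboard carton, 75 x 75 x 130 mm; not part of the job, leave alone. Origin at the centre of its underside.
Not all that is in view belongs to the job. What is shaped like the part that bears new_blue_c but pink is not meant.

How it is judged (in metres and radians):
On the way, in this order (a step that is already met when the one before it is completed fails the run):
1. the clamp frame is swung right back (past 1.6 rad) (value of joint clamp above 1.6 rad), for 0.2 s.
2. the wells are clear of used filters and each new filter stands upright in the well of its colour, clamp still back (horizontal distance between new_blue_c and bay_blue below 0.007 m and angle between each of new_blue_c, new_green_c, new_yellow_c's own z axis and vertical below 0.09 rad and z of new_blue_c in the frame of bay_blue below 0.026 m and horizontal distance between new_green_c and bay_green below 0.007 m and z of new_green_c in the frame of bay_green below 0.026 m and horizontal distance between new_yellow_c and bay_yellow below 0.007 m and z of new_yellow_c in the frame of bay_yellow below 0.026 m and horizontal distance between each of used_blue_c, used_green_c, used_yellow_c and bay_blue above 0.06 m and horizontal distance between each of used_blue_c, used_green_c, used_yellow_c and bay_green above 0.06 m and horizontal distance between each of used_blue_c, used_green_c, used_yellow_c and bay_yellow above 0.06 m and value of joint clamp above 1 rad), for 0.2 s.
3. the clamp is shut and all three new filters are pressed home (horizontal distance between new_blue_c and bay_blue below 0.007 m and angle between each of new_blue_c, new_green_c, new_yellow_c's own z axis and vertical below 0.09 rad and z of new_blue_c in the frame of bay_blue below 0.013 m and horizontal distance between new_green_c and bay_green below 0.007 m and z of new_green_c in the frame of bay_green below 0.013 m and horizontal distance between new_yellow_c and bay_yellow below 0.007 m and z of new_yellow_c in the frame of bay_yellow below 0.013 m and value of joint clamp below 0.03 rad), for 0.3 s.
4. the reset button is pressed fully down (value of joint reset above 0.004 m), for 0.05 s.
At the end, for the whole second after the job is handed in: Each new filter is in the well of its colour (centre within 7 mm, upright within 0.09 rad) and home (centre under 13 mm above the well mouth); clamp below 0.03 rad; used filters at rest inside the crate, centres under 90 mm above its floor; reset button up (all of step 3 and x of used_blue_c in the frame of crate_in between -0.1 and 0.1 m and y of used_blue_c in the frame of crate_in between -0.095 and 0.095 m and z of each of used_blue_c, used_green_c, used_yellow_c in the frame of crate_in below 0.09 m and linear speed of each of used_blue, used_green, used_yellow below 0.03 m/s and x of used_green_c in the frame of crate_in between -0.1 and 0.1 m and y of used_green_c in the frame of crate_in between -0.095 and 0.095 m and x of used_yellow_c in the frame of crate_in between -0.1 and 0.1 m and y of used_yellow_c in the frame of crate_in between -0.095 and 0.095 m and value of joint reset below 0.0015 m); the robot touches nothing.
It fails at once if a bystander (mug, tumbler, spanner, tape, bottle, carton) is moved more than 40 mm (distance of any of mug, tumbler, spanner, tape, spray, carton from where it was at the start of the episode above 0.04 m).
Of used_blue, used_green, used_yellow only 1 to 3 are there at a start; the rules pass over those that are not, and their reading is None.
At some moment in a run one of crate may be knocked a few centimetres aside while the robot is not near it.
It also fails if it takes over 210 s, if anything falls off the work surface, if the arm or the gripper's body presses on something with over 40 N, if the wrist force passes 120 N, or if a joint passes its speed limit or range.

## Working session

There is one attempt and no reset: what is moved stays moved. The work goes in short steps, Python scripts to look and compute and a shell command to move; the robot and the scene stay as the last step left them, time stands still between calls to the robot, and variables do not carry over. Pictures are saved under pics/ and viewed, and the job is handed in when it is done.

```bash
ls; mkdir -p pics; python3 - <<'E'
from workcell import readout, eyes, job
import cv2
o=readout.get_obs()
print({k:o[k] for k in o})
for n in ("scene","side","wrist"):
    c=eyes.read_camera(n); cv2.imwrite(f"pics/{n}0.png",c["color"]); print(n,c["fx"],c["fy"],c["cx"],c["cy"],c["R"],c["t"])
E
```

```text
pics
{'time_s': 0.0, 'q': array([-1.36802202e+00,  5.33733654e-02,  1.61429761e+00, -1.08002505e-06,
        1.47597858e+00, -1.19035949e-01]), 'qd': array([ 9.22283803e-04,  1.35692081e-05, -1.68574169e-03, -5.76532814e-04,
       -1.18220724e-03, -1.66599303e-03]), 'tau': array([ 2.94909814e-04, -3.93674433e+01, -3.70181072e+01, -9.60674288e-05,
        7.08083229e-03, -6.81679737e-06]), 'eef_pos': array([ 197.53103286, -592.31186651,  230.05061964]), 'orientation': array([ 0.57413888, -0.57315494,  0.41397079, -0.41289968]), 'force': array([ 1.28632722, -0.17076371, -0.36845856]), 'torque': array([0.00199022, 0.01288651, 0.00695742]), 'finger_gap': 85.0636925354652}
scene 424.0729878941851 424.0729878941851 279.99451706346355 218.05431586253098 [[-0.21491107  0.97657526  0.01067685]
 [ 0.78447305  0.17912712 -0.59373016]
 [-0.5817347  -0.11922349 -0.80459337]] [ 167.61400385 -373.44323165 1427.75829242]
side 407.16589017769496 407.16589017769496 284.4549569785425 209.0930548560308 [[-9.32133683e-01 -3.62114283e-01  2.06306455e-04]
 [-2.14013613e-01  5.50441731e-01 -8.06977121e-01]
 [ 2.92104382e-01 -7.52254709e-01 -5.90582664e-01]] [511.15395772 267.31320943 787.10620498]
wrist 316.3106772511739 316.3106772511739 279.92869908211316 211.45009260932008 [[ 3.16411256e-01 -9.48621901e-01 -6.37723560e-04]
 [-9.15047961e-01 -3.05389856e-01  2.63484849e-01]
 [-2.50142253e-01 -8.27860245e-02 -9.64663323e-01]] [-623.96459396  -34.70570869  377.2619458 ]
```

View pics/scene0.png

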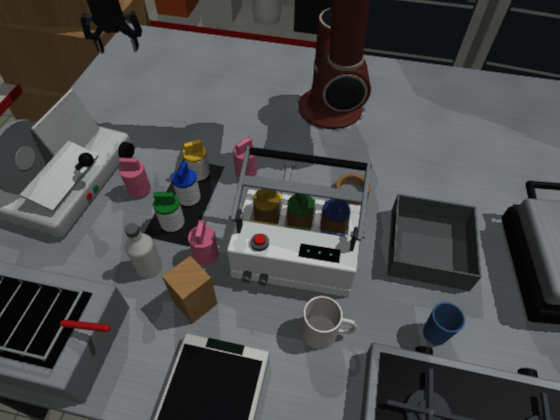

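View pics/side0.png

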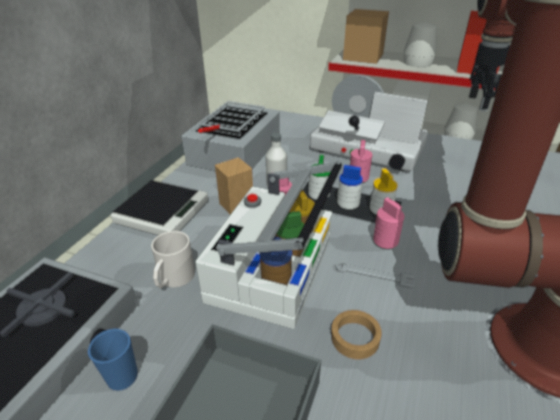

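View pics/wrist0.png

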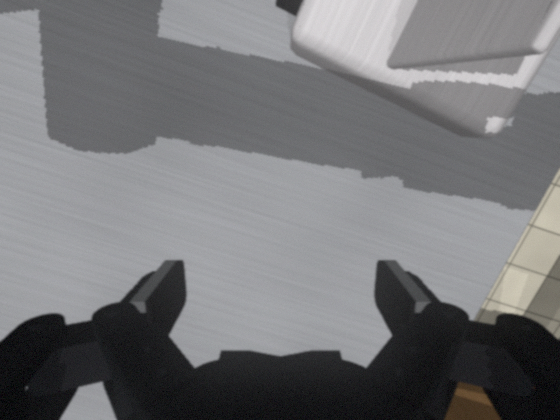

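```bash
cat > h.py <<'E'
import numpy as np, cv2
from workcell import readout, eyes, job
def cam(n): return eyes.read_camera(n)
def proj(c,X):
    p=np.asarray(c["R"])@np.asarray(X,float)+np.asarray(c["t"]); return np.array([c["fx"]*p[0]/p[2]+c["cx"],c["fy"]*p[1]/p[2]+c["cy"]])
def ray(c,u,v):
    R=np.asarray(c["R"]);t=np.asarray(c["t"])
    d=R.T@np.array([(u-c["cx"])/c["fx"],(v-c["cy"])/c["fy"],1.]); return -R.T@t, d/np.linalg.norm(d)
def plane(c,u,v,z):
    o,d=ray(c,u,v); return o+d*(z-o[2])/d[2]
def tri(obs):
    A=np.zeros((3,3));b=np.zeros(3);L=[]
    for c,u,v in obs:
        o,d=ray(c,u,v);P=np.eye(3)-np.outer(d,d);A+=P;b+=P@o;L.append((o,d))
    X=np.linalg.solve(A,b); return X,[np.linalg.norm((np.eye(3)-np.outer(d,d))@(X-o)) for o,d in L]
def crop(img,x0,y0,w,h,s,fn):
    cv2.imwrite(fn,cv2.resize(img[y0:y0+h,x0:x0+w],None,fx=s,fy=s,interpolation=cv2.INTER_CUBIC))
E
python3 - <<'E'
from h import *
a=cv2.imread("pics/scene0.png");b=cv2.imread("pics/side0.png")
crop(a,120,130,190,150,4,"pics/s_l.png")
crop(a,215,140,165,150,4,"pics/s_p.png")
crop(b,190,150,230,170,3.4,"pics/d_p.png")
E
```

```text
(no output)
```

View pics/s_l.png

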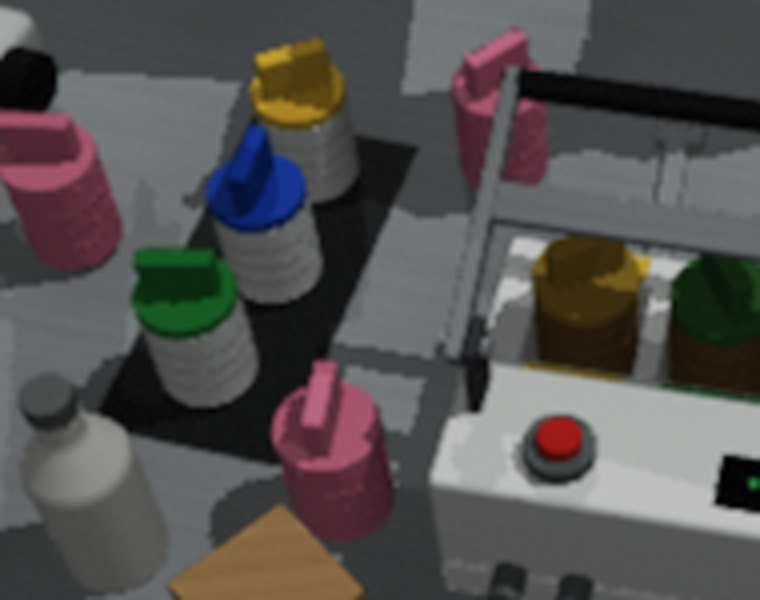

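View pics/s_p.png

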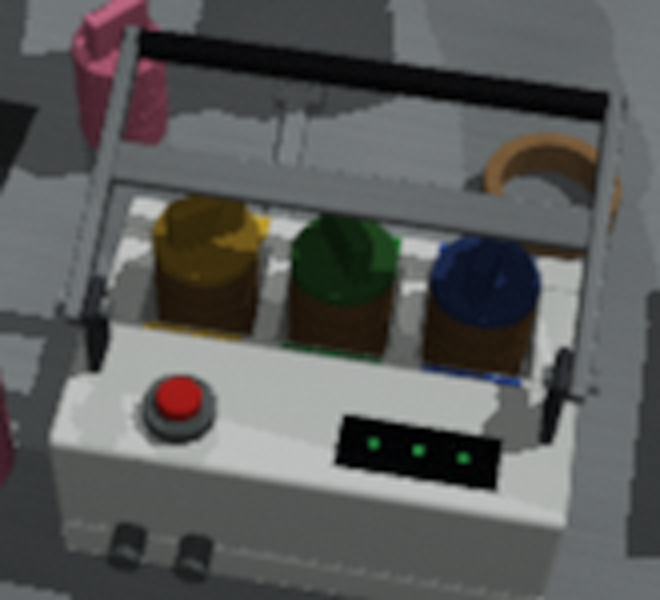

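View pics/d_p.png

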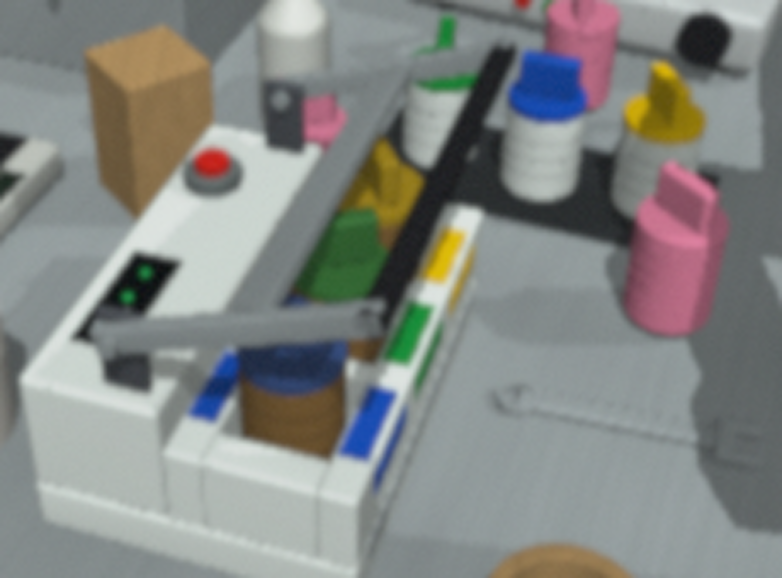

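```bash
python3 - <<'E'
from h import *
S=cam("scene");D=cam("side")
hs=cv2.cvtColor(D["color"],cv2.COLOR_BGR2HSV)
for n,lo,hi in (("blue",(105,140,90),(130,255,255)),("green",(50,140,60),(80,255,255)),("yellow",(18,150,90),(32,255,255)),):
    m=cv2.inRange(hs,lo,hi);k,l,st,ce=cv2.connectedComponentsWithStats(m)
    for i in range(1,k):
        if st[i,4]>25:
            print(n,st[i],ce[i].round(1),plane(D,*ce[i],95).round(0))
for n,c in (("S",S),("D",D)):
    hh=cv2.cvtColor(c["color"],cv2.COLOR_BGR2HSV); m=cv2.inRange(hh,(0,180,130),(6,255,255))
    k,l,st,ce=cv2.connectedComponentsWithStats(m)
    for i in range(1,k):
        if st[i,4]>25: print(n,"red",st[i],ce[i].round(1))
print("backcorners",plane(S,228,250,125),plane(S,356.75,270.5,125))
print("hous front left in side: ", plane(D,190+180/3.4,150+405/3.4,125), plane(D,190+25/3.4,150+380/3.4,125),plane(D,190+330/3.4,150+575/3.4,95*0))
print("btn",tri([(S,260,239.5),(D,252.6,198)]))
E
```

```text
blue [340 165  22  20 334] [350.7 175.5] [ 480. -327.   95.]
blue [247 254  14  19 121] [253.8 263.5] [584.  84.  95.]
blue [291 265  14  19 140] [297.6 274.1] [489.  80.  95.]
green [317 173  13   3  29] [323.1 174.1] [ 553. -307.   95.]
green [304 240  12  16  92] [309.6 247.7] [492.  -4.  95.]
yellow [374 168  23  24 330] [385.  181.9] [ 387. -328.   95.]
yellow [291 191  23  27 302] [303.6 205.2] [ 555. -148.   95.]
yellow [314 218  12  14  89] [319.8 224.7] [495. -88.  95.]
S red [255 235  10   8  69] [259.4 238.5]
S red [ 62 321  47   9 122] [ 86.6 324.2]
D red [458  34  23  38 525] [468.5  52.4]
D red [330  64 140  22 764] [402.3  74.7]
D red [199 126  19   6  46] [207.5 128.5]
D red [248 195   9   6  44] [251.8 197.6]
backcorners [ 692.65700502 -138.68373142  125.        ] [681.26511935 146.21610604 125.        ]
hous front left in side:  [582.11892539 133.60791242 125.        ] [674.4449532  147.67345689 125.        ] [495.8768996  120.26317419   0.        ]
btn (array([657.67909031, -74.20436815, 138.01351344]), [np.float64(0.5057033842500517), np.float64(0.5057033842502183)])
```

```bash
cat >> h.py <<'E'
from scipy.spatial.transform import Rotation as Ro
def tool():
    o=readout.get_obs(); q=o["orientation"]; return Ro.from_quat([q[1],q[2],q[3],q[0]]),np.array(o["eef_pos"]),o
def down(yaw):
    # tool y = down; jaw axis x at world yaw
    x=np.array([np.cos(yaw),np.sin(yaw),0]);y=np.array([0,0,-1.]);return Ro.from_matrix(np.c_[x,y,np.cross(x,y)])
def go(P,yaw=None):
    "print shift/turn in tool axes to world TCP P (mm), jaw axis at yaw (half-turn free)"
    R,p,o=tool(); s=R.inv().apply(np.array(P,float)-p)/1000
    if yaw is None: r=np.zeros(3)
    else:
        c=[(R.inv()*down(yaw+k*np.pi)).as_rotvec() for k in (0,1)]
        for r in c: print("  turn option",r.round(3))
        r=min(c,key=np.linalg.norm)
    print("ROW",*r.round(3),*s.round(4)," dist",np.linalg.norm(s).round(3),"at",p.round(1),"q6",o["q"][5].round(2),"gap",round(o["finger_gap"],1),"F",np.round(o["force"],1))
G=np.array([538.8,-2.,0]);YAW=.038
def pur(x,y,z):
    c,s=np.cos(YAW),np.sin(YAW);return G+np.array([c*x-s*y,s*x+c*y,z])
E
python3 - <<'E'
from h import *
R,p,o=tool();print(R.as_matrix().round(3))
S=cam("scene");D=cam("side");W=cam("wrist")
print("wristcam pos",(-np.asarray(W["R"]).T@W["t"]).round(0))
a=tri([(S,250,151.25),(D,338.5,163)]);b=tri([(S,367,166.25),(D,301.8,241)]);print(a,b)
m=(a[0]+b[0])/2;d=m-pur(85,0,170);print(m,d,np.hypot(d[0],d[2]),"q",np.arctan2(d[2],-d[0]))
q=np.arctan2(d[2],-d[0])
for y in (-139,0,139):
  X=pur(85-160*np.cos(q),y,170+160*np.sin(q));print(X,proj(S,X),proj(D,X))
E
```

```text
[[ 0.316 -0.     0.949]
 [-0.949  0.001  0.316]
 [-0.001 -1.     0.   ]]
wristcam pos [ 260. -571.  374.]
(array([ 479.14611242, -141.66401774,  229.26576321]), [np.float64(4.75116797977654), np.float64(4.7511679797765956)]) (array([467.70141818, 129.26996021, 227.03635649]), [np.float64(1.3962884169546166), np.float64(1.396288416954603)])
[473.4237653   -6.19702876 228.15105985] [-150.31487208   -7.42625146   58.15105985] 161.17104743654224 q 0.3691291603328108
[ 479.90438793 -143.33952954  227.72854197] [248.45233288 149.91525182] [336.79432867 164.75869096]
[474.62365904  -4.43987546 227.72854197] [307.87686484 158.04299051] [320.5273035 198.5995379]
[469.34293015 134.45977861 227.72854197] [368.97916541 166.40020454] [299.25042337 242.8625569 ]
```

```bash
python3 -c "
from h import *
go([474.5,-4.4,330],0.038)"
```

```text
turn option [-0.    -1.287 -0.   ]
  turn option [ 0.     1.855 -0.   ]
ROW -0.0 -1.287 -0.0 -0.4707 -0.0987 0.4487  dist 0.658 at [ 197.7 -592.8  231.1] q6 -0.12 gap 85.5 F [ 0.7 -0.2 -0. ]
```

```bash
python3 -m crank '0 -0.1 0 -0.02 -0.09 0.02 60; 0 -0.2 0 -0.05 -0.1 0.05 60; 0 -0.35 0 -0.08 -0.1 0.08 60; 0 -0.5 0 -0.11 -0.1 0.11 60; 0 -0.65 0 -0.145 -0.1 0.14 60; 0 -0.8 0 -0.18 -0.1 0.175 60; 0 -0.95 0 -0.215 -0.1 0.21 60; 0 -1.1 0 -0.25 -0.1 0.245 60' 40; python3 -c "
from h import *
go([474.5,-4.4,330],0.038)"
```

```text
time_s: 1.2
eef_pos: [351.0, -277.1, 331.6]
orientation: [-0.705, 0.706, -0.05, 0.051]
force: [1.4, -0.4, 0.2]
finger_gap: 51.3
  turn option [ 0.001 -0.182  0.001]
  turn option [-1.00e-03  2.96e+00  1.00e-03]
ROW 0.001 -0.182 0.001 0.0832 0.0015 0.2876  dist 0.299 at [ 351.  -277.1  331.6] q6 -0.69 gap 51.3 F [ 1.4 -0.4  0.2]
```

```bash
python3 -m crank '0 -0.05 0 0.012 0 0.042 50; 0 -0.08 0 0.025 0 0.084 50; 0 -0.11 0 0.037 0 0.126 50; 0 -0.15 0 0.05 0 0.168 50; 0 -0.18 0 0.062 0 0.21 50; 0 -0.182 0 0.073 0 0.252 50; 0 -0.182 0 0.083 0.001 0.288 50; 0 -0.182 0 0.083 0.001 0.288 50'; python3 -c "
from h import *
go([474.5,-4.4,330],0.038)
W=cam('wrist');cv2.imwrite('pics/w1.png',W['color']);print(proj(W,[474.5,-4.4,228]))"
```

```text
time_s: 2.0
eef_pos: [476.2, -3.0, 330.1]
orientation: [0.707, -0.707, -0.014, 0.014]
force: [-1.3, -1.0, 0.5]
finger_gap: 42.3
  turn option [-0.001  0.001 -0.   ]
  turn option [-0.000e+00 -3.141e+00  2.000e-03]
ROW -0.001 0.001 -0.0 -0.0017 0.0001 -0.0013  dist 0.002 at [476.2  -3.  330.1] q6 -0.2 gap 42.3 F [-1.3 -1.   0.5]
[278.66153535 212.96284457]
```

View pics/w1.png

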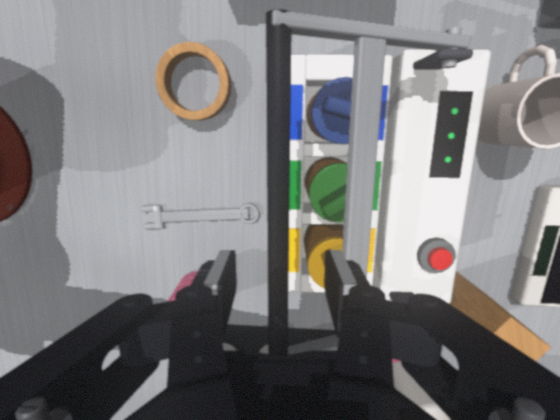

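```bash
python3 -m crank '0 0 0 -0.0015 0.03 0 45; 0 0 0 -0.0015 0.06 0 45; 0 0 0 -0.0015 0.09 0 45; 0 0 0 -0.0015 0.11 0 45; 0 0 0 -0.0015 0.122 0 45; 0 0 0 -0.0015 0.122 0 45;  0 0 0 -0.0015 0.122 0 5; 0 0 0 -0.0015 0.122 0 5' 50;python3 -m crank '0 0 0 0 0 0 5; 0 0 0 0 0 0 5; 0 0 0 0 0 0 5' ; python3 -c "
from h import *
go([474.5,-4.4,330],0.038)
R,p,o=tool()
G0=p-[0,0,-19]
d=G0-pur(85,0,170);q0=np.arctan2(d[2],-d[0]);r=np.hypot(d[0],d[2]);print(q0,r)
for q in np.arange(q0,2.0,.1):
  e=pur(85-160*np.cos(q),0,170+160*np.sin(q))-pur(85-160*np.cos(q0),0,170+160*np.sin(q0))
  print(round(q,2),(R.inv().apply(e)/1000).round(4))
"
```

```text
time_s: 2.85
eef_pos: [474.7, -7.0, 210.1]
orientation: [-0.707, 0.707, 0.012, -0.011]
force: [-1.2, -0.0, 0.9]
finger_gap: 16.2
time_s: 3.15
eef_pos: [474.6, -7.0, 209.9]
orientation: [-0.707, 0.708, 0.012, -0.011]
force: [-1.7, -2.3, 5.4]
finger_gap: 16.5
  turn option [ 0.001 -0.005  0.002]
  turn option [-3.000e-03  3.137e+00  2.000e-03]
ROW 0.001 -0.005 0.002 0.0002 -0.1201 0.0025  dist 0.12 at [474.6  -7.  209.9] q6 -0.2 gap 16.5 F [-1.7 -2.3  5.4]
0.3762076421125767 160.3268131418577
0.38 [0. 0. 0.]
0.48 [ 0.0066 -0.0145  0.    ]
0.58 [ 0.0147 -0.0284  0.    ]
0.68 [ 0.0241 -0.0413  0.0001]
0.78 [ 0.0347 -0.0532  0.0001]
0.88 [ 0.0465 -0.0641  0.0001]
0.98 [ 0.0593 -0.0736  0.0002]
1.08 [ 0.073  -0.0819  0.0002]
1.18 [ 0.0875 -0.0887  0.0003]
1.28 [ 0.1025 -0.0941  0.0004]
1.38 [ 0.1181 -0.098   0.0004]
1.48 [ 0.1339 -0.1002  0.0005]
1.58 [ 0.1499 -0.1009  0.0006]
1.68 [ 0.1658 -0.1     0.0007]
1.78 [ 0.1816 -0.0975  0.0008]
1.88 [ 0.1971 -0.0934  0.0009]
1.98 [ 0.2121 -0.0878  0.0009]
```

```bash
python3 -m crank '0 0 0 0.0066 -0.0145 0 5; 0 0 0 0.0147 -0.0284 0 5; 0 0 0 0.024 -0.0413 0 5; 0 0 0 0.0347 -0.0532 0 5; 0 0 0 0.0465 -0.0641 0 5; 0 0 0 0.0593 -0.0736 0 5; 0 0 0 0.073 -0.0819 0 5; 0 0 0 0.073 -0.0819 0 5'; python3 -c "
from h import *
R,p,o=tool()
d=p+[0,0,19]-pur(85,0,170);q0=np.arctan2(d[2],-d[0]);r=np.hypot(d[0],d[2]);print(q0,r,o['force'])"
```

```text
time_s: 3.95
eef_pos: [544.2, -4.6, 297.6]
orientation: [-0.706, 0.708, 0.009, -0.014]
force: [-25.5, -1.7, 29.4]
finger_gap: 16.0
1.0736367563652325 166.77517195650015 [-25.4640928   -1.70950488  29.37530724]
```

```bash
python3 -m crank '0 0 0 0 0 0 35; 0 0 0 0 0 0 35; 0 0 0 0 0 0 35' ; python3 -c "
from h import *
R,p,o=tool();print(p,o['force'],o['torque'],o['finger_gap'])
W=cam('wrist');cv2.imwrite('pics/w2.png',W['color']);D=cam('side');crop(D['color'],190,100,230,220,2.6,'pics/d2.png')"
```

```text
time_s: 4.25
eef_pos: [546.8, -3.9, 289.2]
orientation: [0.707, -0.707, -0.011, 0.012]
force: [-0.5, -0.5, -0.2]
finger_gap: 29.8
[546.8008665   -3.85352219 289.2205592 ] [-0.45564781 -0.54120615 -0.20968338] [ 0.04414614 -0.03950271  0.00399868] 29.80234505752305
```

View pics/w2.png

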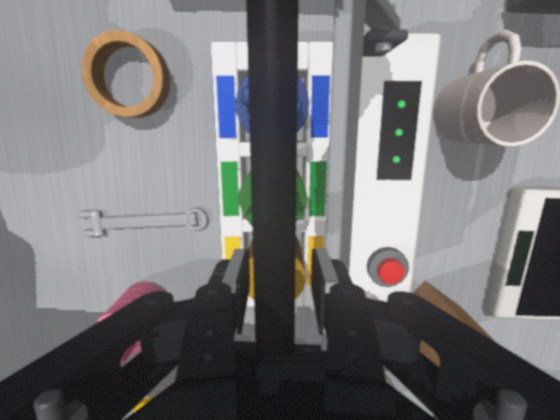

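View pics/d2.png

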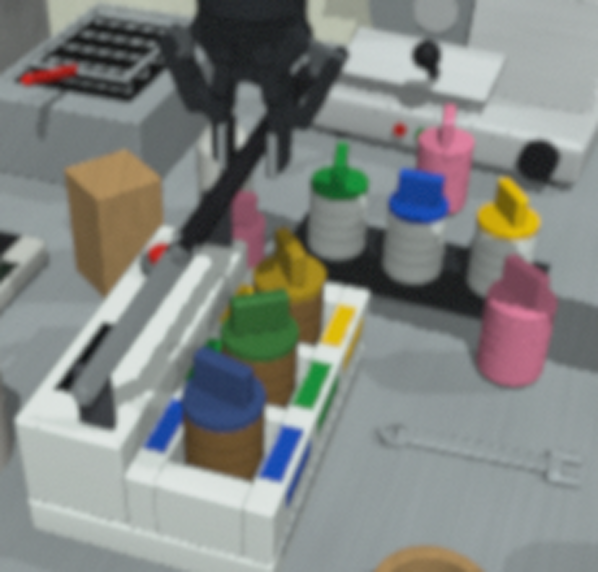

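```bash
python3 -m crank '0 0 0 0.016 -0.008 0 35; 0 0 0 0.032 -0.014 0 35; 0 0 0 0.052 -0.018 0 35; 0 0 0 0.072 -0.021 0 35; 0 0 0 0.092 -0.021 0 35; 0 0 0 0.11 -0.018 0 35; 0 0 0 0.125 -0.014 0.001 35; 0 0 0 0.130 -0.013 0.001 35' ; python3 -c "
from h import *
R,p,o=tool();print(p,o['force'],o['torque'],o['finger_gap'])
W=cam('wrist');cv2.imwrite('pics/w3.png',W['color']);D=cam('side');crop(D['color'],190,100,230,220,2.6,'pics/d3.png')"
```

```text
time_s: 5.15
eef_pos: [676.7, 1.1, 302.0]
orientation: [0.707, -0.707, -0.01, 0.013]
force: [-4.6, -0.4, 1.0]
finger_gap: 29.8
[676.71833816   1.1331933  302.01364855] [-4.56244719 -0.43757838  0.95915907] [-0.0723409   0.80921586  0.00950839] 29.810187897707657
```

View pics/d3.png

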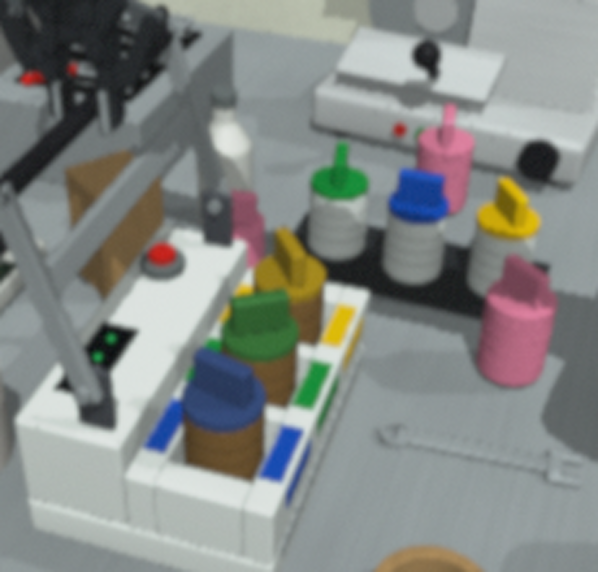

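```bash
python3 -m crank '0 0 0 0.008 0.002 0 35; 0 0 0 0.014 0.004 0 35; 0 0 0 0.004 0.0 0 45; 0 0 0 0 -0.03 0 45; 0 0 0 0 -0.065 0 45; 0 0 0 -0.03 -0.09 0 45; 0 0 0 -0.07 -0.09 0 45; 0 0 0 -0.110 -0.09 0 45' ; python3 -c "
from h import *
R,p,o=tool();print(p,o['force'],o['torque'],o['finger_gap'])
S=cam('scene');cv2.imwrite('pics/s4.png',S['color']);D=cam('side');cv2.imwrite('pics/d4.png',D['color']);W=cam('wrist');cv2.imwrite('pics/w4.png',W['color'])"
```

```text
time_s: 6.05
eef_pos: [566.0, -2.5, 395.3]
orientation: [-0.707, 0.707, 0.014, -0.01]
force: [-0.5, 0.2, 0.4]
finger_gap: 38.7
[566.00196822  -2.48455861 395.25972711] [-0.49065298  0.22449841  0.37565275] [-0.00019691  0.04316434 -0.04709886] 38.662056516345594
```

View pics/s4.png

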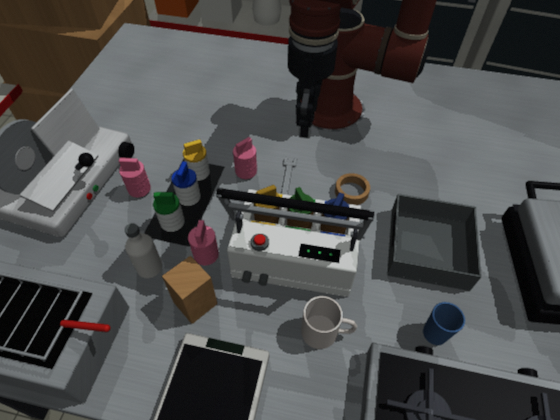

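View pics/w4.png

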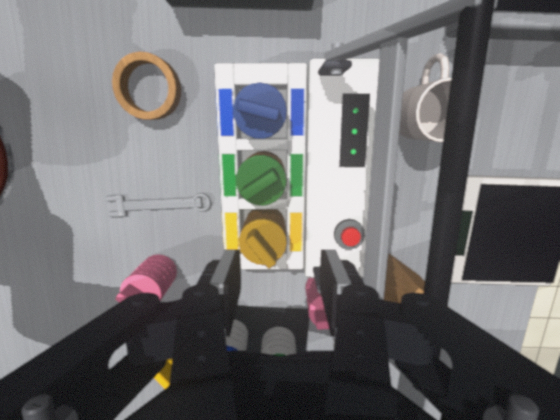

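```bash
python3 - <<'E'
from h import *
W=cam("wrist");im=W["color"]
for n,y in (("b",84),("g",0),("y",-84)): print(n,proj(W,pur(0,y,176)).round(1),proj(W,pur(0,y,142)).round(1),proj(W,pur(-34.5,y,95)).round(1),proj(W,pur(34.5,y,95)).round(1))
crop(im,200,55,120,220,3.5,"pics/w4c.png")
E
```

```text
b [255.2 107.1] [257.2 108.7] [233.6 110.5] [285.5 110.2]
g [257.  183.6] [258.8 178.8] [236.2 173.4] [285.5 173.1]
y [258.7 251.4] [260.3 241.5] [238.6 230.2] [285.5 230. ]
```

View pics/w4c.png

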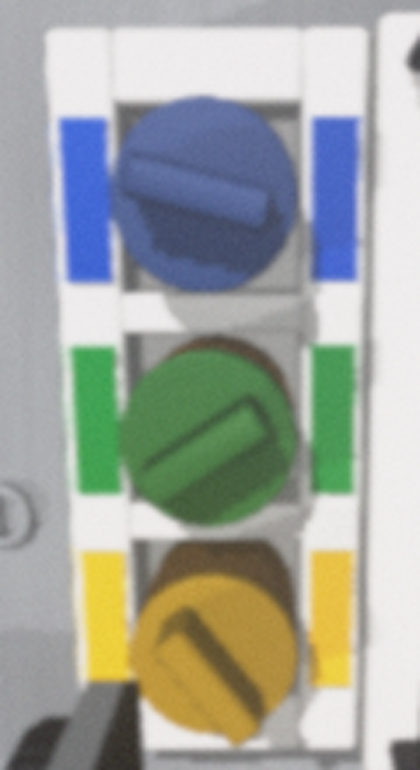

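```bash
python3 - <<'E'
from h import *
W=cam("wrist")
for n,a,b in (("b",(131,173),(268,206)),("g",(152,477),(262,417)),("y",(170,640),(248,735))):
    A=plane(W,200+a[0]/3.5,55+a[1]/3.5,176);B=plane(W,200+b[0]/3.5,55+b[1]/3.5,176);d=B-A
    print(n,((A+B)/2).round(1),"len",np.linalg.norm(d).round(1),"yaw",np.arctan2(d[1],d[0]).round(3),"jaw",(np.arctan2(d[1],d[0])+np.pi/2).round(3))
E
sed -i 's/G=np.array(\[538.8,-2.,0\])/G=np.array([539.3,-3.,0])/' h.py
python3 - <<'E'
from h import *
for n,y in (("b",84),("g",0),("y",-84)): print(n,pur(0,y,0).round(1))
S=cam("scene")
# crate: rim corners
im=S["color"];crop(im,375,180,120,120,5,"pics/crate.png")
E
```

```text
b [538.8  79.8 176. ] len 43.4 yaw -0.193 jaw 1.377
g [542.1  -1.  176. ] len 41.7 yaw 0.533 jaw 2.104
y [544.5 -86.2 176. ] len 44.6 yaw -0.896 jaw 0.674
b [536.1  80.9   0. ]
g [539.3  -3.    0. ]
y [542.5 -86.9   0. ]
```

View pics/crate.png

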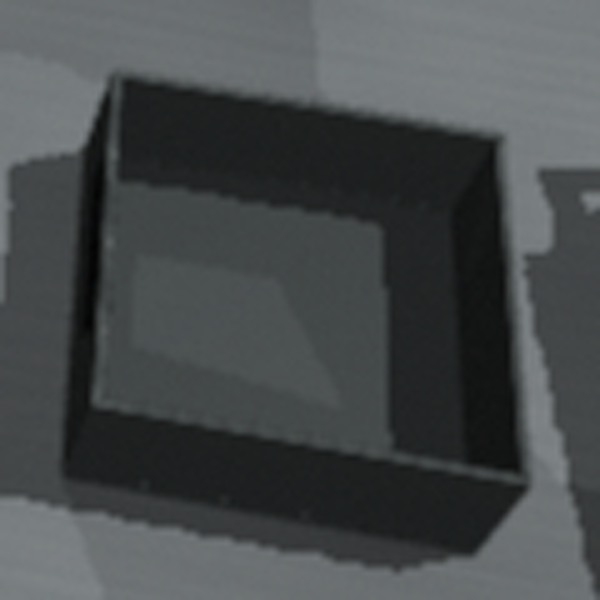

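```bash
python3 - <<'E'
from h import *
S=cam("scene")
P=[plane(S,375+u/5,180+v/5,70) for u,v in ((113,73),(502,137),(528,485),(92,408))]
for p in P: print(p.round(0))
print("centre",np.mean(P,0).round(1),[np.linalg.norm(P[i]-P[(i+1)%4]).round(0) for i in range(4)])
go([538,80.5,395],1.377)
E
```

```text
[398. 231.  70.]
[396. 429.  70.]
[603. 430.  70.]
[606. 232.  70.]
centre [500.6 330.6  70. ] [np.float64(198.0), np.float64(207.0), np.float64(198.0), np.float64(208.0)]
  turn option [ 1.000e-03 -1.344e+00  1.000e-03]
  turn option [-1.000e-03  1.798e+00  1.000e-03]
ROW 0.001 -1.344 0.001 -0.0269 -0.0016 0.084  dist 0.088 at [567.6  -2.5 393.4] q6 -0.17 gap 38.2 F [ 0.8 -0.2 -0.3]
```

```bash
python3 -m crank '0 -0.15 0 -0.01 0 0.02 45; 0 -0.3 0 -0.02 0.01 0.04 45; 0 -0.45 0 -0.027 0.03 0.06 45; 0 -0.6 0 -0.027 0.05 0.084 45; 0 -0.75 0 -0.027 0.07 0.084 45; 0 -0.9 0 -0.027 0.08 0.084 45; 0 -1.05 0 -0.027 0.09 0.084 45; 0 -1.2 0 -0.027 0.1 0.084 45' ;python3 -m crank '0 -0.144 0 0 0 0 45; 0 -0.144 0 0 0.03 0 45; 0 -0.144 0 0 0.03 0 45' ; python3 - <<'E'
from h import *
go([538,80.5,147],1.377)
W=cam('wrist');cv2.imwrite('pics/w5.png',W['color']);print([proj(W,[538,80.5,z]).round() for z in (176,142)])
E
```

```text
time_s: 7.2
eef_pos: [538.0, 80.8, 292.4]
orientation: [0.576, -0.575, -0.411, 0.411]
force: [0.0, 0.2, -0.0]
finger_gap: 38.4
time_s: 7.5
eef_pos: [536.0, 80.6, 258.8]
orientation: [0.548, -0.544, -0.447, 0.451]
force: [-0.4, -0.3, -0.7]
finger_gap: 38.0
  turn option [-0.007 -0.    -0.001]
  turn option [ 2.000e-03  3.142e+00 -1.200e-02]
ROW -0.007 -0.0 -0.001 0.0004 0.1118 -0.0029  dist 0.112 at [536.   80.6 258.8] q6 -1.36 gap 38.0 F [-0.4 -0.3 -0.7]
[array([281., 222.]), array([281., 211.])]
```

View pics/w5.png

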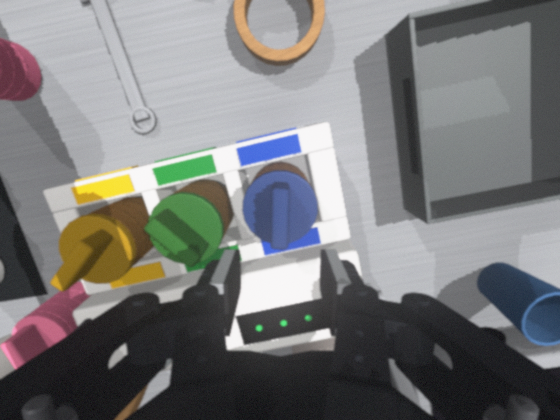

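```bash
python3 -m crank '0 0 0 0 0.04 0 45; 0 0 0 0 0.08 0 45; 0 0 0 0 0.1 0 45; 0 0 0 0 0.111 0 45; 0 0 0 0 0.111 0 45; 0 0 0 0 0.111 0 0; 0 0 0 0 0.111 0 0; 0 0 0 0 0.111 0 0' 50; python3 -m crank '0 0 0 0 -0.04 0 0; 0 0 0 0 -0.08 0 0;0 0 0 0 -0.12 0 0; 0 0 0 0 -0.15 0 0; 0 0 0 0 -0.15 0 0' ; python3 - <<'E'
from h import *
go([500,380,300],np.pi/2)
W=cam('wrist');cv2.imwrite('pics/w6.png',W['color'])
E
```

```text
time_s: 8.35
eef_pos: [538.6, 80.5, 154.3]
orientation: [-0.545, 0.547, 0.45, -0.448]
force: [0.5, -0.7, 0.5]
finger_gap: 13.0
time_s: 8.85
eef_pos: [539.5, 80.7, 309.2]
orientation: [-0.544, 0.548, 0.452, -0.446]
force: [0.5, 0.3, -0.8]
finger_gap: 13.0
  turn option [ 0.011 -0.194  0.001]
  turn option [-2.000e-03  2.948e+00  1.700e-02]
ROW 0.011 -0.194 0.001 0.2861 0.0088 0.0965  dist 0.302 at [539.5  80.7 309.2] q6 -1.37 gap 13.0 F [ 0.5  0.3 -0.8]
```

View pics/w6.png

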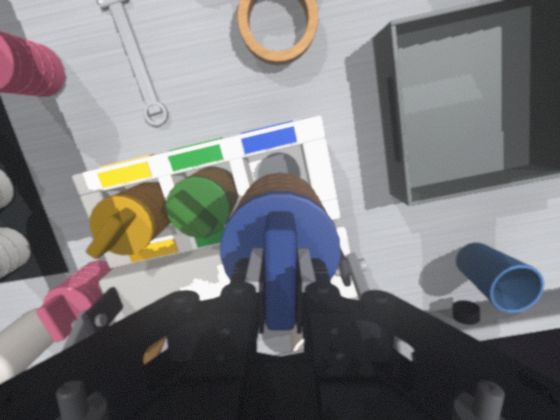

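```bash
python3 -m crank '0 -0.03 0 0.04 0 0.014 0; 0 -0.06 0 0.08 0 0.028 0; 0 -0.09 0 0.12 0 0.042 0; 0 -0.12 0 0.16 0 0.056 0; 0 -0.15 0 0.2 0 0.07 0; 0 -0.18 0 0.24 0 0.082 0; 0 -0.19 0 0.275 0.01 0.094 0; 0 -0.19 0 0.286 0.02 0.096 0' ; python3 -m crank '0 0 0 0 0 0 0; 0 0 0 0 0 0 0';python3 - <<'E'
from h import *
go([500,380,113],np.pi/2)
S=cam('scene');cv2.imwrite('pics/s6.png',S['color']);
W=cam('wrist');cv2.imwrite('pics/w6b.png',W['color'])
E
```

```text
time_s: 9.7
eef_pos: [496.0, 382.4, 279.0]
orientation: [0.501, -0.499, -0.499, 0.501]
force: [-0.0, 0.3, -2.0]
finger_gap: 12.7
time_s: 9.9
eef_pos: [497.6, 378.6, 280.2]
orientation: [0.501, -0.501, -0.498, 0.5]
force: [0.8, -1.0, -0.7]
finger_gap: 12.9
  turn option [-0.003 -0.004 -0.002]
  turn option [ 0.004  3.137 -0.004]
ROW -0.003 -0.004 -0.002 0.0019 0.1672 -0.0029  dist 0.167 at [497.6 378.6 280.2] q6 -1.03 gap 12.9 F [ 0.8 -1.  -0.7]
```

View pics/s6.png

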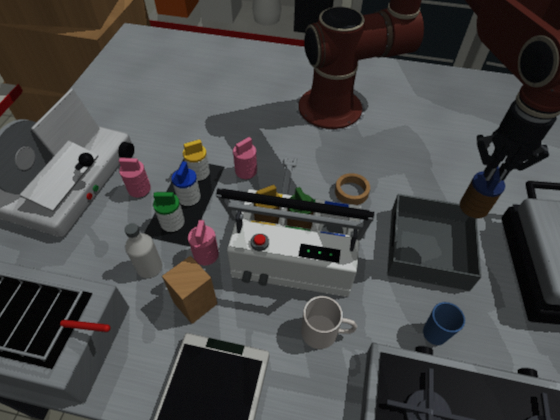

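View pics/w6b.png

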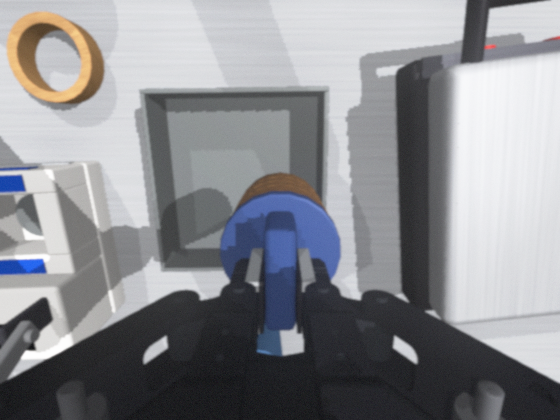

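```bash
python3 -m crank '0 0 0 0.002 0.04 -0.002 0; 0 0 0 0.002 0.08 -0.002 0; 0 0 0 0.002 0.115 -0.002 0; 0 0 0 0.002 0.14 -0.002 0; 0 0 0 0.002 0.155 -0.002 0; 0 0 0 0.002 0.165 -0.002 0; 0 0 0 0.002 0.167 -0.002 0; 0 0 0 0.002 0.168 -0.002 0' ; python3 -c "
from h import *
go([500,380,113],np.pi/2)"
```

```text
time_s: 10.8
eef_pos: [501.0, 381.9, 115.6]
orientation: [-0.501, 0.501, 0.5, -0.498]
force: [0.5, -0.0, -2.0]
finger_gap: 13.1
  turn option [ 0.002 -0.004  0.001]
  turn option [-2.000e-03  3.137e+00  3.000e-03]
ROW 0.002 -0.004 0.001 -0.002 0.0026 0.001  dist 0.003 at [501.  381.9 115.6] q6 -1.03 gap 13.1 F [ 0.5 -0.  -2. ]
```

```bash
python3 -m crank '0 0 0 0 0.003 0 0; 0 0 0 0 0.006 0 0; 0 0 0 0 0.006 0 0;0 0 0 0 0.006 0 0' ; python3 -c "
from h import *
go([500,380,113],np.pi/2)"
```

```text
time_s: 11.2
eef_pos: [501.1, 382.3, 110.0]
orientation: [-0.501, 0.501, 0.5, -0.498]
force: [0.9, 0.8, 3.7]
finger_gap: 12.9
  turn option [ 0.003 -0.004  0.002]
  turn option [-2.000e-03  3.138e+00  4.000e-03]
ROW 0.003 -0.004 0.002 -0.0023 -0.003 0.001  dist 0.004 at [501.1 382.3 110. ] q6 -1.03 gap 12.9 F [0.9 0.8 3.7]
```

```bash
python3 -m crank '0 0 0 0 0 0 45; 0 0 0 0 0 0 45; 0 0 0 0 0 0 45; 0 0 0 0 -0.03 0 45; 0 0 0 0 -0.08 0 45; 0 0 0 0 -0.13 0 45; 0 0 0 0 -0.17 0 45; 0 0 0 0 -0.17 0 45' ; python3 -c "
from h import *
go([540.5,-2,270],2.104)"
```

```text
time_s: 12.0
eef_pos: [502.7, 383.4, 287.2]
orientation: [-0.5, 0.502, 0.504, -0.494]
force: [0.7, 0.0, 0.6]
finger_gap: 38.5
  turn option [ 0.013 -0.537  0.004]
  turn option [-0.005  2.605  0.018]
ROW 0.013 -0.537 0.004 -0.3853 0.0149 -0.039  dist 0.388 at [502.7 383.4 287.2] q6 -1.03 gap 38.5 F [0.7 0.  0.6]
```

```bash
python3 -m crank '0 -0.05 0 -0.04 0 -0.004 45; 0 -0.1 0 -0.085 0 -0.008 45; 0 -0.17 0 -0.13 0 -0.012 45; 0 -0.24 0 -0.175 0 -0.018 45; 0 -0.31 0 -0.22 0 -0.022 45; 0 -0.38 0 -0.265 0 -0.026 45; 0 -0.45 0 -0.31 0 -0.03 45; 0 -0.5 0 -0.35 0.01 -0.036 45';python3 -m crank '0 -0.04 0 -0.018 0.01 -0.024 45; 0 -0.04 0 -0.03 0.01 -0.024 45; 0 -0.04 0 -0.03 0.01 -0.024 45; 0 -0.04 0 -0.03 0.01 -0.024 45';  python3 - <<'E'
from h import *
go([540.5,-2,153],2.104)
W=cam('wrist');cv2.imwrite('pics/w7.png',W['color']);print([proj(W,[540,-2,z]).round() for z in (176,142)])
E
```

```text
time_s: 12.8
eef_pos: [534.9, 29.5, 268.6]
orientation: [-0.361, 0.362, 0.608, -0.608]
force: [1.2, -0.5, -0.6]
finger_gap: 38.6
time_s: 13.2
eef_pos: [569.7, 17.0, 258.0]
orientation: [0.35, -0.349, -0.615, 0.615]
force: [0.4, 0.7, -0.1]
finger_gap: 38.3
  turn option [-0.001  0.003  0.001]
  turn option [ 1.000e-03 -3.139e+00  1.000e-03]
ROW -0.001 0.003 0.001 -0.0015 0.105 0.0347  dist 0.111 at [569.7  17.  258. ] q6 -2.21 gap 38.3 F [ 0.4  0.7 -0.1]
[array([278., 172.]), array([278., 166.])]
```

View pics/w7.png

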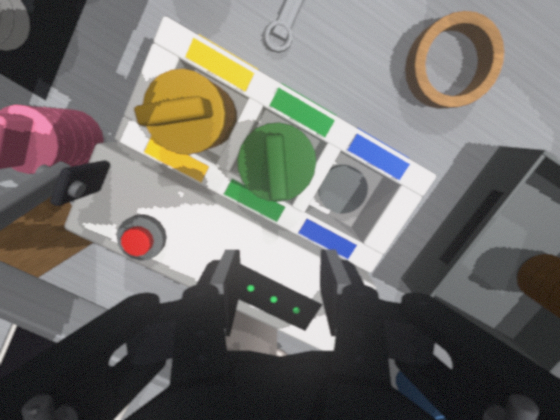

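```bash
python3 -m crank '0 0 0 -0.002 0.005 0.02 45; 0 0 0 -0.002 0.01 0.0347 45; 0 0 0 -0.002 0.01 0.0347 45; 0 0 0 -0.002 0.01 0.0347 45';python3 - <<'E'
from h import *
go([540.5,-2,153],2.104)
W=cam('wrist');crop(W['color'],200,130,160,160,4,'pics/w8.png');print([proj(W,[540,-2,z]).round() for z in (176,142)])
E
```

```text
time_s: 13.65
eef_pos: [541.3, -2.1, 248.9]
orientation: [-0.349, 0.35, 0.615, -0.614]
force: [0.1, -0.1, 0.5]
finger_gap: 38.5
  turn option [ 0.001  0.004 -0.001]
  turn option [-1.000e-03 -3.138e+00 -2.000e-03]
ROW 0.001 0.004 -0.001 0.0005 0.0959 0.0007  dist 0.096 at [541.3  -2.1 248.9] q6 -2.25 gap 38.5 F [ 0.1 -0.1  0.5]
[array([280., 221.]), array([280., 209.])]
```

View pics/w8.png

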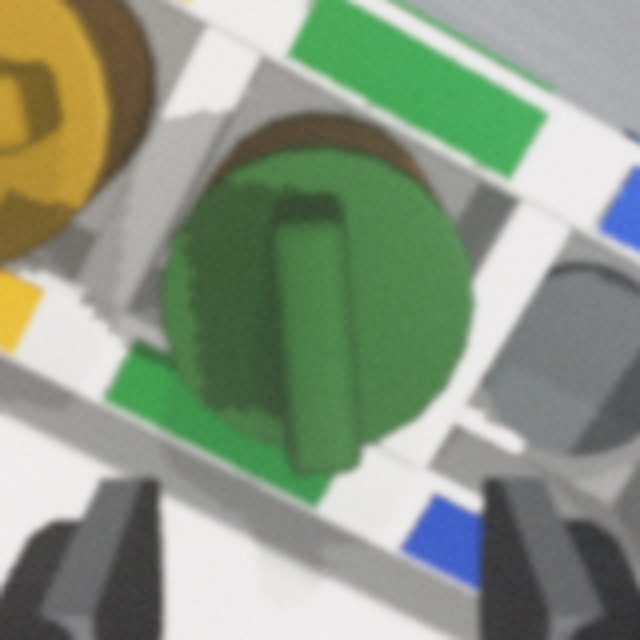

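```bash
python3 -m crank '0 0 0 0 0.04 0 45; 0 0 0 0 0.07 0 45; 0 0 0 0 0.09 0 45; 0 0 0 0 0.096 0 45; 0 0 0 0 0.096 0 45; 0 0 0 0 0.096 0 0; 0 0 0 0 0.096 0 0; 0 0 0 0 0.096 0 0' 50; python3 -c "
from h import *
go([540.5,-2,153],2.104)";python3 -m crank '0 0 0 0 -0.04 0 0; 0 0 0 0 -0.08 0 0;0 0 0 0 -0.12 0 0; 0 0 0 0 -0.13 0 0; 0 0 0 0 -0.13 0 0; 0 0 0 0 -0.13 0 0' ; python3 - <<'E'
from h import *
go([450,285,280],np.pi/2)
W=cam('wrist');cv2.imwrite('pics/w9.png',W['color'])
S=cam("scene");im=S["color"];crop(im,375,180,120,120,5,"pics/crate2.png")
E
```

```text
time_s: 14.5
eef_pos: [542.5, -3.0, 154.0]
orientation: [-0.349, 0.351, 0.615, -0.614]
force: [1.1, 0.4, 1.5]
finger_gap: 12.4
  turn option [ 0.003  0.003 -0.002]
  turn option [-3.000e-03 -3.139e+00 -4.000e-03]
ROW 0.003 0.003 -0.002 0.0019 0.001 0.0012  dist 0.002 at [542.5  -3.  154. ] q6 -2.25 gap 12.4 F [1.1 0.4 1.5]
time_s: 15.1
eef_pos: [540.5, -2.7, 280.2]
orientation: [0.351, -0.349, -0.614, 0.615]
force: [-0.1, 0.3, -1.7]
finger_gap: 13.0
  turn option [-0.003  0.536  0.001]
  turn option [ 2.000e-03 -2.605e+00  4.000e-03]
ROW -0.003 0.536 0.001 0.2936 0.0005 -0.0692  dist 0.302 at [540.5  -2.7 280.2] q6 -2.25 gap 13.0 F [-0.1  0.3 -1.7]
```

View pics/w9.png

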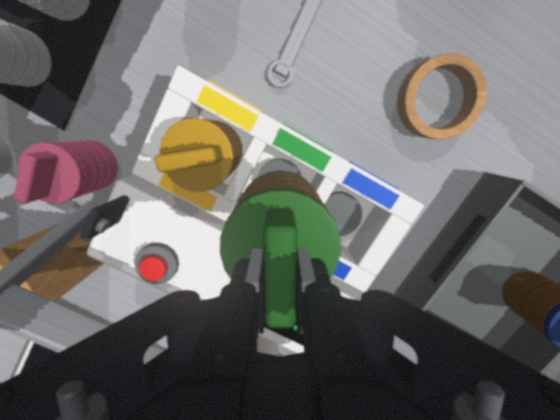

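View pics/crate2.png

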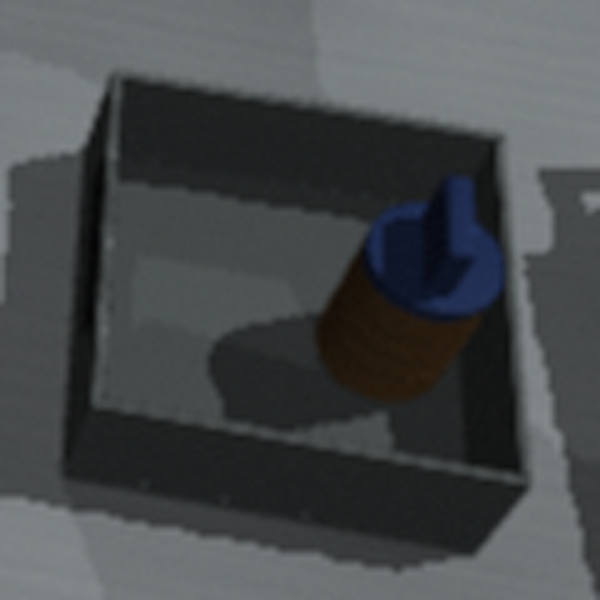

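```bash
python3 -m crank '0 0.07 0 0.04 0 -0.009 0; 0 0.14 0 0.08 0 -0.018 0; 0 0.21 0 0.12 0 -0.027 0; 0 0.28 0 0.16 0 -0.036 0; 0 0.35 0 0.2 0 -0.046 0; 0 0.42 0 0.24 0 -0.056 0; 0 0.5 0 0.275 0 -0.065 0; 0 0.536 0 0.2936 0 -0.069 0' ; python3 -m crank '0 0 0 0 0 0 0; 0 0 0 0 0 0 0;0 0 0 0 0 0 0';python3 - <<'E'
from h import *
go([450,285,115],np.pi/2)
W=cam('wrist');cv2.imwrite('pics/w10.png',W['color'])
E
```

```text
time_s: 16.0
eef_pos: [448.6, 286.8, 279.6]
orientation: [0.501, -0.499, -0.499, 0.501]
force: [-0.2, -0.8, -2.4]
finger_gap: 13.2
time_s: 16.3
eef_pos: [450.6, 283.9, 281.1]
orientation: [0.5, -0.5, -0.499, 0.501]
force: [-0.2, -0.0, -1.9]
finger_gap: 13.0
  turn option [-0.002 -0.    -0.001]
  turn option [ 2.000e-03  3.141e+00 -2.000e-03]
ROW -0.002 -0.0 -0.001 0.0013 0.1661 0.0003  dist 0.166 at [450.6 283.9 281.1] q6 -1.15 gap 13.0 F [-0.2 -0.  -1.9]
```

View pics/w10.png

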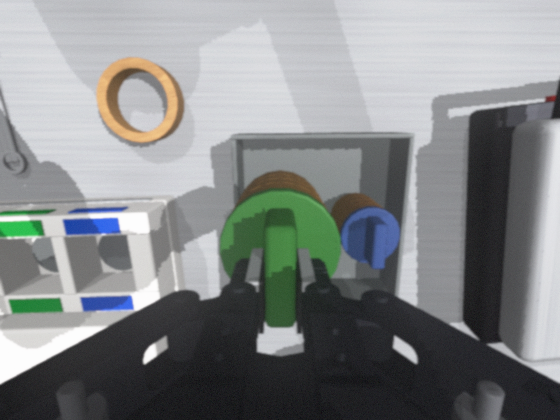

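```bash
python3 -m crank '0 0 0 0.001 0.04 0 0; 0 0 0 0.001 0.08 0 0; 0 0 0 0.001 0.115 0 0; 0 0 0 0.001 0.14 0 0; 0 0 0 0.001 0.155 0 0; 0 0 0 0.001 0.165 0 0; 0 0 0 0.001 0.17 0 0; 0 0 0 0.001 0.172 0 0' ;python3 -m crank '0 0 0 0 0 0 0; 0 0 0 0 0 0 45; 0 0 0 0 0 0 45;  0 0 0 0 0 0 45;  0 0 0 0 -0.03 0 45; 0 0 0 0 -0.08 0 45; 0 0 0 0 -0.13 0 45; 0 0 0 0 -0.15 0 45'; python3 -c "
from h import *
go([542,-87,260],0.674)"
```

```text
time_s: 17.15
eef_pos: [451.3, 285.9, 110.9]
orientation: [-0.5, 0.5, 0.5, -0.5]
force: [0.1, 0.5, -1.6]
finger_gap: 12.6
time_s: 17.95
eef_pos: [452.7, 286.8, 267.3]
orientation: [-0.499, 0.501, 0.503, -0.497]
force: [1.5, -0.2, 0.8]
finger_gap: 38.5
  turn option [0.007 0.897 0.008]
  turn option [ 0.009 -2.244 -0.008]
ROW 0.007 0.897 0.008 -0.3739 0.0065 -0.0892  dist 0.384 at [452.7 286.8 267.3] q6 -1.15 gap 38.5 F [ 1.5 -0.2  0.8]
```

```bash
python3 -m crank '0 0.1 0 -0.04 0 -0.009 45; 0 0.2 0 -0.085 0 -0.02 45; 0 0.32 0 -0.13 0 -0.03 45; 0 0.44 0 -0.175 0 -0.04 45; 0 0.56 0 -0.22 0 -0.05 45; 0 0.68 0 -0.265 0 -0.06 45; 0 0.8 0 -0.31 0 -0.072 45; 0 0.897 0 -0.35 0 -0.084 45';python3 -c "
from h import *
go([542,-87,250],0.674)"
```

```text
time_s: 18.75
eef_pos: [534.9, -66.4, 260.9]
orientation: [-0.668, 0.668, 0.233, -0.232]
force: [0.3, 0.2, -0.1]
finger_gap: 38.2
  turn option [ 0.001 -0.005  0.001]
  turn option [-1.000e-03  3.136e+00  2.000e-03]
ROW 0.001 -0.005 0.001 -0.0073 0.0109 -0.0205  dist 0.024 at [534.9 -66.4 260.9] q6 -0.93 gap 38.2 F [ 0.3  0.2 -0.1]
```

```bash
python3 -m crank '0 0 0 -0.0073 0.01 -0.0205 45;0 0 0 -0.0073 0.01 -0.0205 45;0 0 0 -0.0073 0.01 -0.0205 45;0 0 0 -0.0073 0.01 -0.0205 45';python3 - <<'E'
from h import *
go([542,-87,153],0.674)
W=cam('wrist');crop(W['color'],200,130,160,160,4,'pics/w11.png');print([proj(W,[542,-87,z]).round() for z in (176,142)])
E
```

```text
time_s: 19.15
eef_pos: [541.8, -83.8, 250.7]
orientation: [-0.667, 0.667, 0.234, -0.234]
force: [0.4, -0.2, -0.6]
finger_gap: 38.5
  turn option [0.    0.001 0.001]
  turn option [ 1.00e-03 -3.14e+00 -0.00e+00]
ROW 0.0 0.001 0.001 -0.0019 0.0977 -0.0026  dist 0.098 at [541.8 -83.8 250.7] q6 -0.96 gap 38.5 F [ 0.4 -0.2 -0.6]
[array([278., 225.]), array([278., 213.])]
```

View pics/w11.png

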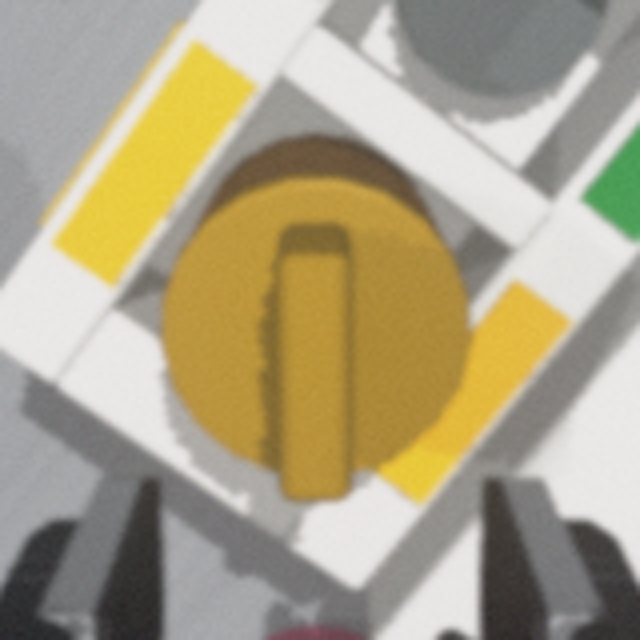

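```bash
python3 -m crank '0 0 0 0 0.04 -0.002 45; 0 0 0 0 0.07 -0.002 45; 0 0 0 0 0.09 -0.002 45; 0 0 0 0 0.098 -0.002 45; 0 0 0 0 0.098 -0.002 45; 0 0 0 0 0.098 -0.002 0; 0 0 0 0 0.098 -0.002 0; 0 0 0 0 0.098 -0.002 0' 50; python3 -c "
from h import *
go([542,-87,153],.674)";python3 -m crank '0 0 0 0 -0.04 0 0; 0 0 0 0 -0.08 0 0;0 0 0 0 -0.12 0 0; 0 0 0 0 -0.13 0 0; 0 0 0 0 -0.13 0 0; 0 0 0 0 -0.13 0 0' ; python3 - <<'E'
from h import *
go([550,285,280],np.pi/2)
W=cam('wrist');cv2.imwrite('pics/w12.png',W['color'])
S=cam("scene");im=S["color"];crop(im,375,180,120,120,5,"pics/crate3.png")
E
```

```text
time_s: 20.0
eef_pos: [544.0, -86.5, 153.9]
orientation: [-0.667, 0.668, 0.235, -0.233]
force: [0.2, -0.2, 0.4]
finger_gap: 12.8
  turn option [0.002 0.    0.002]
  turn option [ 3.000e-03 -3.141e+00 -4.000e-03]
ROW 0.002 0.0 0.002 -0.0019 0.0009 0.0008  dist 0.002 at [544.  -86.5 153.9] q6 -0.97 gap 12.8 F [ 0.2 -0.2  0.4]
time_s: 20.6
eef_pos: [542.2, -86.1, 279.9]
orientation: [0.668, -0.667, -0.233, 0.235]
force: [-0.0, 0.9, -1.9]
finger_gap: 13.0
  turn option [-0.003 -0.897 -0.001]
  turn option [ 1.000e-03  2.245e+00 -4.000e-03]
ROW -0.003 -0.897 -0.001 0.2377 0.0002 0.2851  dist 0.371 at [542.2 -86.1 279.9] q6 -0.97 gap 13.0 F [-0.   0.9 -1.9]
```

View pics/crate3.png

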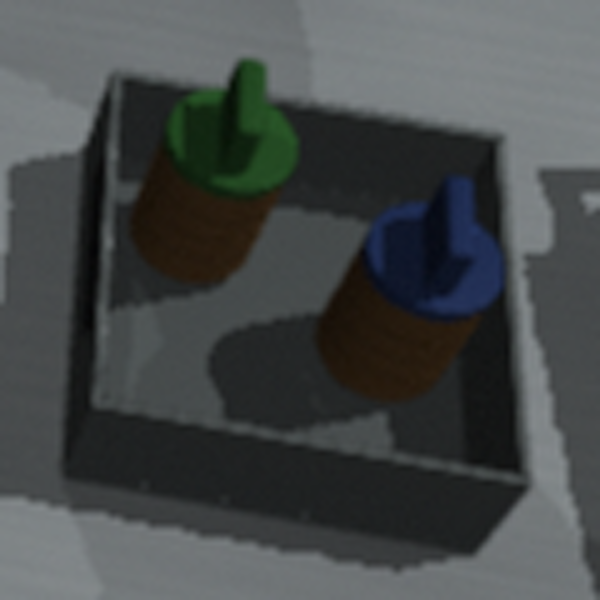

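```bash
python3 -m crank '0 -0.1 0 0.026 0 0.031 0; 0 -0.2 0 0.053 0 0.064 0; 0 -0.32 0 0.08 0 0.096 0; 0 -0.44 0 0.11 0 0.131 0; 0 -0.56 0 0.14 0 0.167 0; 0 -0.68 0 0.17 0 0.203 0; 0 -0.8 0 0.2 0 0.24 0; 0 -0.897 0 0.23 0 0.276 0' ; python3 -m crank '0 0 0 0.01 0 -0.002 0; 0 0 0 0.012 0 -0.002 0; 0 0 0 0.012 0 -0.002 0;0 0 0 0.012 0 -0.002 0';python3 - <<'E'
from h import *
go([550,285,111],np.pi/2)
W=cam('wrist');cv2.imwrite('pics/w13.png',W['color'])
E
```

```text
time_s: 21.5
eef_pos: [549.3, 274.6, 279.4]
orientation: [0.499, -0.498, -0.5, 0.502]
force: [0.8, -0.4, -1.6]
finger_gap: 13.1
time_s: 21.9
eef_pos: [552.5, 283.4, 281.5]
orientation: [0.501, -0.5, -0.499, 0.5]
force: [0.2, -0.4, -2.9]
finger_gap: 12.7
  turn option [-0.001 -0.002 -0.001]
  turn option [ 1.00e-03  3.14e+00 -2.00e-03]
ROW -0.001 -0.002 -0.001 0.0017 0.1705 0.0023  dist 0.17 at [552.5 283.4 281.5] q6 -1.21 gap 12.7 F [ 0.2 -0.4 -2.9]
```

View pics/w13.png

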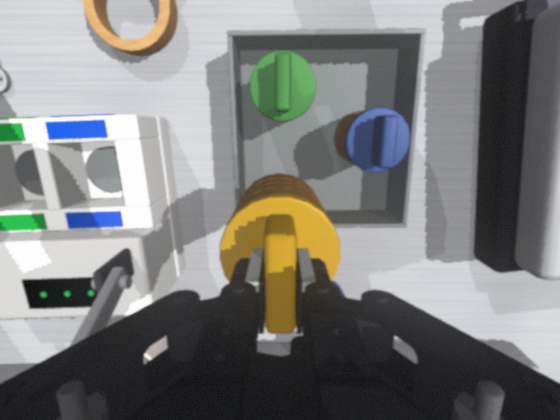

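```bash
python3 -m crank '0 0 0 0.001 0.04 0.001 0; 0 0 0 0.001 0.08 0.001 0; 0 0 0 0.001 0.115 0.001 0; 0 0 0 0.001 0.14 0.001 0; 0 0 0 0.001 0.155 0.001 0; 0 0 0 0.001 0.165 0.001 0; 0 0 0 0.001 0.17 0.001 0; 0 0 0 0.001 0.172 0.001 0' ;python3 -m crank '0 0 0 0 0 0 0; 0 0 0 0 0 0 45; 0 0 0 0 0 0 45;  0 0 0 0 0 0 45;  0 0 0 0 -0.03 0 45; 0 0 0 0 -0.08 0 45; 0 0 0 0 -0.13 0 45; 0 0 0 0 -0.18 0 45'; python3 - <<'E'
from h import *
a=cam("scene");cv2.imwrite("pics/s14.png",a["color"])
crop(a["color"],120,130,130,110,5,"pics/s14c.png")
crop(a["color"],375,180,120,120,4,"pics/crate4.png")
D=cam("side");crop(D["color"],300,140,120,110,5,"pics/d14c.png")
go([400,0,330])
E
```

```text
time_s: 22.75
eef_pos: [552.2, 285.9, 111.1]
orientation: [-0.5, 0.5, 0.5, -0.499]
force: [-0.6, -0.4, -2.8]
finger_gap: 12.7
time_s: 23.55
eef_pos: [551.2, 285.9, 292.6]
orientation: [-0.5, 0.5, 0.5, -0.5]
force: [1.1, 0.0, -0.3]
finger_gap: 38.3
ROW 0.0 0.0 0.0 -0.2871 -0.0326 0.1546  dist 0.328 at [555.  287.3 301.8] q6 -1.21 gap 38.1 F [0.3 0.7 0.4]
```

View pics/s14c.png

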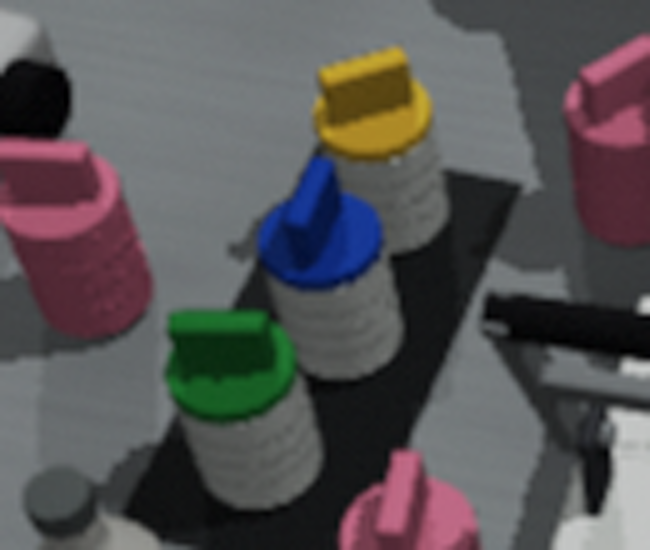

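View pics/crate4.png

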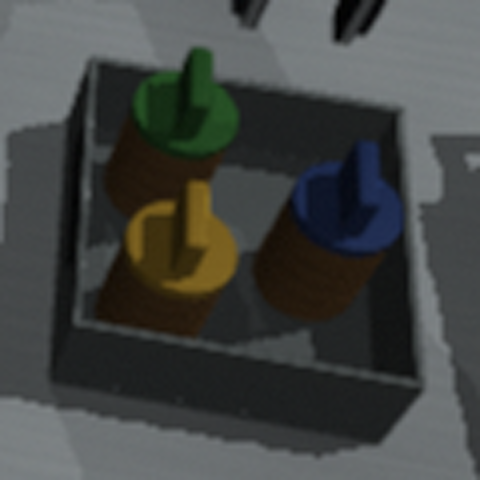

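View pics/d14c.png

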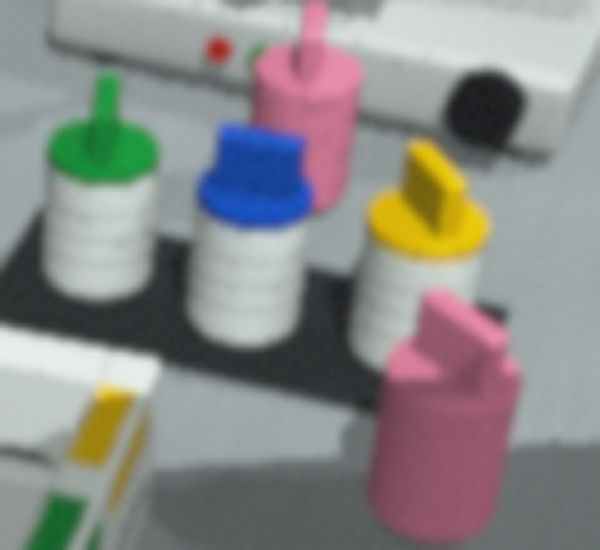

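```bash
python3 - <<'E'
from h import *
S=cam("scene");D=cam("side")
f=lambda u,v,z:plane(S,120+u/5,130+v/5,z).round(0)
print("cap z92 g",f(231,370,92),"b",f(321,238,92),"y",f(373,115,92))
for n,s,d in (("g",(231,370),(104,150)),("b",(321,238),(255,192)),("y",(373,115),(430,222))):
    print(n,tri([(S,120+s[0]/5,130+s[1]/5),(D,300+d[0]/5,140+d[1]/5)]))
go([480,-330,330],np.pi/2)
E
```

```text
cap z92 g [ 578. -336.   92.] b [ 484. -323.   92.] y [ 393. -326.   92.]
g (array([ 570.82060751, -341.2259271 ,   84.02762945]), [np.float64(1.3686910893192026), np.float64(1.3686910893190782)])
b (array([ 478.89351674, -326.23729911,   85.98766529]), [np.float64(0.5631125632007442), np.float64(0.5631125632008054)])
y (array([ 384.22435128, -330.96020987,   84.82532354]), [np.float64(1.437741022358571), np.float64(1.4377410223586058)])
  turn option [0.005 0.    0.002]
  turn option [ 3.000e-03 -3.141e+00 -8.000e-03]
ROW 0.005 0.0 0.002 -0.6162 -0.0382 0.0724  dist 0.622 at [552.4 286.3 293.4] q6 -1.21 gap 38.7 F [-0.1 -0.  -0.6]
```

```bash
python3 -m crank '0 0.1 0 -0.045 -0.03 0.004 45; 0 0.2 0 -0.09 -0.05 0.008 45; 0 0.32 0 -0.135 -0.06 0.012 45; 0 0.44 0 -0.18 -0.06 0.017 45; 0 0.56 0 -0.225 -0.06 0.022 45; 0 0.68 0 -0.27 -0.06 0.027 45; 0 0.8 0 -0.315 -0.06 0.032 45; 0 0.92 0 -0.36 -0.06 0.037 45';python3 -c "
from h import *
go([480,-340,360],0)"
```

```text
time_s: 24.55
eef_pos: [513.4, -75.6, 347.9]
orientation: [0.671, -0.67, -0.224, 0.225]
force: [0.9, 0.4, -0.3]
finger_gap: 38.6
  turn option [-0.002  0.646 -0.003]
  turn option [-3.000e-03 -2.495e+00  2.000e-03]
ROW -0.002 0.646 -0.003 -0.1859 -0.0122 -0.1909  dist 0.267 at [513.4 -75.6 347.9] q6 -0.94 gap 38.6 F [ 0.9  0.4 -0.3]
```

```bash
python3 -m crank '0 0.1 0 -0.03 -0.005 -0.031 45; 0 0.2 0 -0.06 -0.01 -0.062 45; 0 0.32 0 -0.09 -0.01 -0.093 45; 0 0.44 0 -0.12 -0.01 -0.124 45; 0 0.56 0 -0.15 -0.01 -0.155 45; 0 0.646 0 -0.186 -0.01 -0.191 45; 0 0.646 0 -0.186 -0.01 -0.191 45; 0 0.646 0 -0.186 -0.01 -0.191 45';python3 - <<'E'
from h import *
go([480,-340,360],0)
W=cam('wrist');cv2.imwrite('pics/w15.png',W['color'])
for n,p in dict(g=(572,-340),b=(480,-325),y=(386,-330)).items(): print(n,proj(W,[*p,126]).round(),proj(W,[*p,92]).round())
E
```

```text
time_s: 25.35
eef_pos: [481.5, -339.4, 357.5]
orientation: [0.708, -0.706, -0.0, 0.002]
force: [1.0, 0.2, -0.7]
finger_gap: 38.5
  turn option [-0.003  0.003 -0.003]
  turn option [-0.005 -3.138  0.005]
ROW -0.003 0.003 -0.003 -0.0015 -0.0025 -0.0006  dist 0.003 at [ 481.5 -339.4  357.5] q6 -0.74 gap 38.5 F [ 1.   0.2 -0.7]
g [357. 184.] [351. 179.]
b [280. 171.] [280. 168.]
y [201. 175.] [207. 171.]
```

View pics/w15.png

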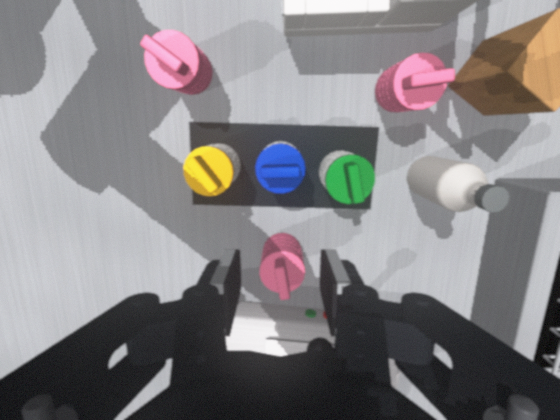

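```bash
python3 - <<'E'
from h import *
W=cam('wrist');crop(W['color'],175,135,210,80,3.8,'pics/w15c.png')
E
```

```text
(no output)
```

View pics/w15c.png

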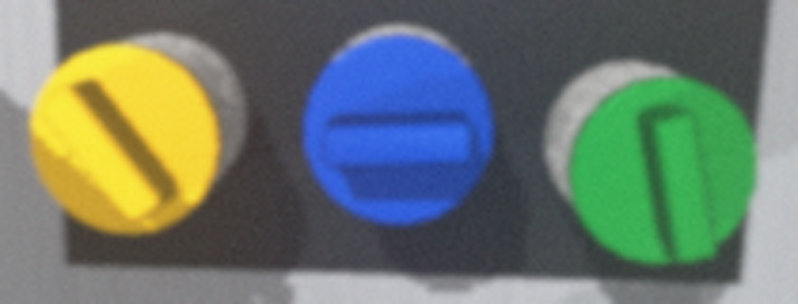

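```bash
python3 - <<'E'
from h import *
W=cam("wrist")
for n,a,b,cc in (("b",(325,146),(470,146),(397,130)),("g",(675,115),(694,258),(662,170)),("y",(62,112),(155,210),(125,138))):
    f=lambda p,z:plane(W,175+p[0]/3.8,135+p[1]/3.8,z)
    A=f(a,126);B=f(b,126);d=B-A
    print(n,((A+B)/2).round(1),"cap",f(cc,92).round(1),"len",np.linalg.norm(d).round(1),"jaw",(np.arctan2(d[1],d[0])+np.pi/2).round(3))
E
```

```text
b [ 480.7 -326.5  126. ] cap [ 480.5 -326.1   92. ] len 45.5 jaw 1.577
g [ 571.6 -339.2  126. ] cap [ 571.6 -339.2   92. ] len 46.6 jaw 0.197
y [ 390. -332.  126.] cap [ 387.6 -329.4   92. ] len 41.3 jaw 0.728
```

```bash
python3 -c "
from h import *
go([571.6,-339.2,105],.197)"
```

```text
turn option [-0.001 -0.19  -0.001]
  turn option [ 1.000e-03  2.951e+00 -2.000e-03]
ROW -0.001 -0.19 -0.001 0.0893 0.2543 -0.0025  dist 0.27 at [ 482.5 -337.6  359.4] q6 -0.74 gap 38.5 F [ 0.2 -0.3  0.1]
```

```bash
python3 -m crank '0 -0.08 0 0.04 0.02 -0.001 45; 0 -0.15 0 0.07 0.05 -0.002 45; 0 -0.19 0 0.089 0.085 -0.002 45; 0 -0.19 0 0.089 0.12 -0.002 45; 0 -0.19 0 0.089 0.15 -0.002 45; 0 -0.19 0 0.089 0.165 -0.002 45; 0 -0.19 0 0.089 0.165 -0.002 45; 0 -0.19 0 0.089 0.165 -0.002 45';python3 - <<'E'
from h import *
go([571.6,-339.2,105],.197)
W=cam('wrist');crop(W['color'],180,120,200,180,3.3,'pics/w16.png')
E
```

```text
time_s: 26.3
eef_pos: [572.0, -340.1, 196.8]
orientation: [-0.703, 0.704, 0.07, -0.069]
force: [0.4, 0.3, 1.1]
finger_gap: 38.2
  turn option [ 0.001 -0.001  0.001]
  turn option [-2.00e-03  3.14e+00  2.00e-03]
ROW 0.001 -0.001 0.001 -0.0003 0.0918 0.0011  dist 0.092 at [ 572.  -340.1  196.8] q6 -0.84 gap 38.2 F [0.4 0.3 1.1]
```

View pics/w16.png

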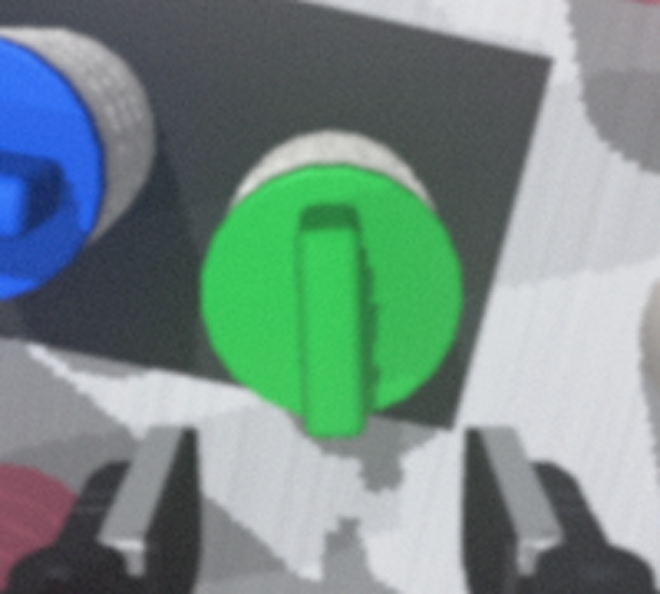

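```bash
python3 -m crank '0 0 0 0 0.04 0.001 45; 0 0 0 0 0.07 0.001 45; 0 0 0 0 0.085 0.001 45; 0 0 0 0 0.091 0.001 45; 0 0 0 0 0.091 0.001 45; 0 0 0 0 0.091 0.001 0; 0 0 0 0 0.091 0.001 0; 0 0 0 0 0.091 0.001 0' 50; python3 -c "
from h import *
go([571.6,-339.2,105],.197)";python3 -m crank '0 0 0 0 -0.04 0 0; 0 0 0 0 -0.08 0 0;0 0 0 0 -0.12 0 0; 0 0 0 0 -0.16 0 0; 0 0 0 0 -0.18 0 0; 0 0 0 0 -0.18 0 0' ; python3 - <<'E'
from h import *
go(pur(0,0,285),.197)
W=cam('wrist');cv2.imwrite('pics/w17.png',W['color'])
E
```

```text
time_s: 27.15
eef_pos: [572.5, -340.3, 106.9]
orientation: [-0.703, 0.705, 0.07, -0.068]
force: [-0.0, -0.2, 3.7]
finger_gap: 12.7
  turn option [ 0.003 -0.002  0.003]
  turn option [-0.005  3.14   0.005]
ROW 0.003 -0.002 0.003 -0.0007 0.0019 0.0013  dist 0.002 at [ 572.5 -340.3  106.9] q6 -0.84 gap 12.7 F [-0.  -0.2  3.7]
time_s: 27.75
eef_pos: [572.6, -340.4, 289.6]
orientation: [-0.702, 0.706, 0.071, -0.067]
force: [0.5, -0.3, -1.1]
finger_gap: 12.7
  turn option [ 0.006 -0.002  0.006]
  turn option [-0.009  3.14   0.01 ]
ROW 0.006 -0.002 0.006 0.0327 0.0027 0.3375  dist 0.339 at [ 572.6 -340.4  289.6] q6 -0.84 gap 12.7 F [ 0.5 -0.3 -1.1]
```

View pics/w17.png

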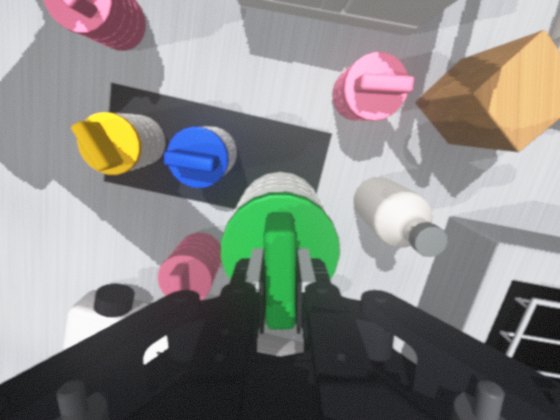

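```bash
python3 - <<'E'
from h import *
R,p,o=tool()
W=cam('wrist')
for dz in (-6,0,6):
    print(dz,proj(W,p+R.apply([0,12,dz])).round(1), proj(W,p+R.apply([0,-22,dz+24])).round(1))
hs=cv2.cvtColor(W["color"],cv2.COLOR_BGR2HSV);m=cv2.inRange(hs,(45,120,60),(80,255,255))
c=max(cv2.findContours(m,0,2)[0],key=cv2.contourArea);c=c[(c[:,0,1]<258)];print(cv2.fitEllipse(c))
E
```

```text
-6 [281.1 266.9] [281.5 249. ]
0 [281.2 256.4] [281.5 235.1]
6 [281.2 245.8] [281.5 220.9]
((279.7122497558594, 227.33981323242188), (65.2415771484375, 114.85136413574219), 90.455810546875)
```

```bash
python3 - <<'E'
from h import *
R,p,o=tool()
W=cam('wrist')
for dz in (30,32.5,35,37.5,40): print(dz,proj(W,p+R.apply([0,13,dz])).round(1))
print(proj(W,p+R.apply([32.5,13,0])).round(1),proj(W,p+R.apply([-32.5,13,0])).round(1))
im=W["color"]; hs=cv2.cvtColor(im,cv2.COLOR_BGR2HSV);m=cv2.inRange(hs,(45,120,60),(80,255,255))
r=np.where(m[:,280])[0];print("col280 rows",r.min(),[ (row,np.where(m[row])[0].min(),np.where(m[row])[0].max()) for row in range(220,262,6)])
E
```

```text
30 [281.2 200.6]
32.5 [281.2 195.8]
35 [281.2 190.9]
37.5 [281.2 186. ]
40 [281.2 181. ]
[342.4 255.7] [219.8 255.7]
col280 rows 193 [(220, np.int64(230), np.int64(329)), (226, np.int64(227), np.int64(332)), (232, np.int64(225), np.int64(335)), (238, np.int64(222), np.int64(337)), (244, np.int64(221), np.int64(337)), (250, np.int64(221), np.int64(338)), (256, np.int64(221), np.int64(338))]
```

```bash
python3 -m crank '0 0 0 0.004 -0.005 0.04 0; 0 0 0 0.008 -0.005 0.08 0; 0 0 0 0.012 -0.005 0.12 0; 0 0 0 0.016 -0.005 0.165 0; 0 0 0 0.02 -0.005 0.21 0; 0 0 0 0.025 -0.005 0.255 0; 0 0 0 0.03 0 0.3 0; 0 0 0 0.034 0 0.336 0';  python3 -m crank '0 0 0 0 0 0 0; 0 0 0 0 0 0 0;0 0 0 0 0 0 0;0 0 0 0 0 0 0';python3 - <<'E'
from h import *
go([540.6,-4.3,156],.197)
W=cam('wrist');cv2.imwrite('pics/w18.png',W['color'])
D=cam('side');crop(D['color'],190,60,230,260,2.3,'pics/d18.png')
E
```

```text
time_s: 28.7
eef_pos: [537.4, -0.6, 280.3]
orientation: [0.704, -0.703, -0.067, 0.071]
force: [1.0, 0.3, -1.1]
finger_gap: 13.1
time_s: 29.1
eef_pos: [539.3, -4.2, 283.4]
orientation: [0.704, -0.704, -0.068, 0.069]
force: [-0.0, 0.4, -1.7]
finger_gap: 12.8
  turn option [-0.    -0.004 -0.001]
  turn option [ 2.000e-03  3.138e+00 -0.000e+00]
ROW -0.0 -0.004 -0.001 0.0014 0.1274 -0.0004  dist 0.127 at [539.3  -4.2 283.4] q6 -0.34 gap 12.8 F [-0.   0.4 -1.7]
```

View pics/w18.png

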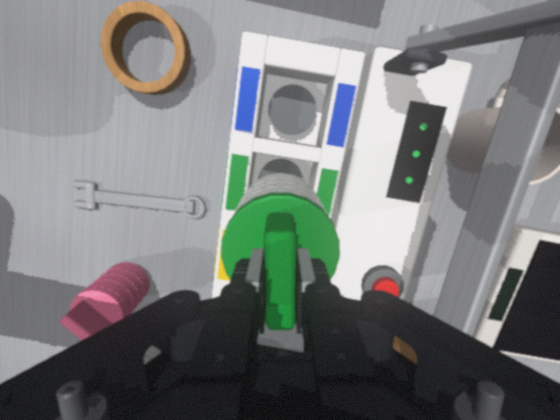

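View pics/d18.png

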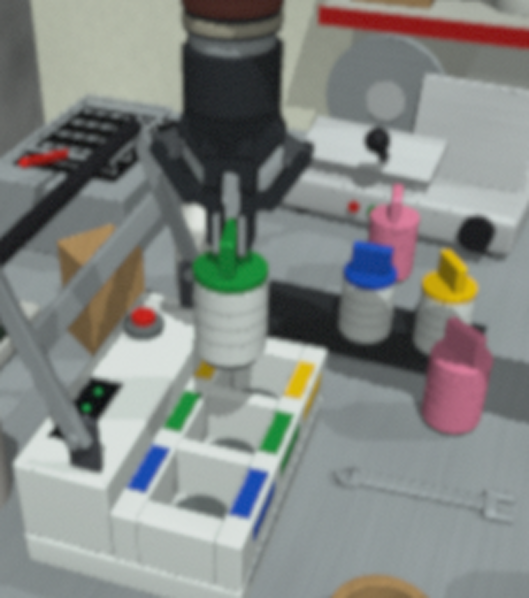

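```bash
python3 - <<'E'
from h import *
W=cam('wrist');D=cam('side')
for n,c in (("W",W),("D",D)):
  hs=cv2.cvtColor(c["color"],cv2.COLOR_BGR2HSV)
  for col,lo,hi in (("blue",(105,140,90),(130,255,255)),("green",(50,140,60),(80,255,255)),("yellow",(18,150,90),(32,255,255))):
    m=cv2.inRange(hs,lo,hi);k,l,st,ce=cv2.connectedComponentsWithStats(m)
    for i in range(1,k):
        if 60<st[i,4]<3000: print(n,col,st[i,4],ce[i].round(1),plane(c,*ce[i],95).round(1))
print(plane(W,292,109,50))
for y in (84,0,-84): print(pur(-47.5,y,95).round(1),pur(47.5,y,95).round(1))
E
```

```text
W blue 964 [246.6  98.7] [488.6  79.4  95. ]
W blue 914 [340.4 114.4] [583.2  82.8  95. ]
W green 640 [236.  180.9] [491.2  -3.8  95. ]
W green 308 [325.3 189.3] [585.9   5.5  95. ]
W yellow 116 [221.9 271.3] [ 491.7 -110.3   95. ]
D blue 338 [350.7 175.5] [ 480.5 -327.    95. ]
D blue 127 [253.9 263.4] [583.5  83.6  95. ]
D blue 140 [297.6 274.1] [489.1  79.9  95. ]
D blue 355 [214.8 408.3] [509.9 379.9  95. ]
D green 512 [289.5 175.4] [ 637.3 -266.8   95. ]
D green 83 [268.6 238.2] [586.5  -1.   95. ]
D green 92 [309.6 247.7] [491.8  -3.9  95. ]
D yellow 344 [385.2 181.8] [ 386.4 -328.8   95. ]
D yellow 88 [319.8 224.7] [495.  -88.5  95. ]
D yellow 1185 [220.  349.2] [550.6 289.2  95. ]
[535.79906547  80.90463515  50.        ]
[488.6  79.1  95. ] [583.6  82.7  95. ]
[491.8  -4.8  95. ] [586.8  -1.2  95. ]
[495.  -88.7  95. ] [590.  -85.1  95. ]
```

```bash
python3 -m crank '0 0 0 0.001 0.03 0.0005 0; 0 0 0 0.001 0.06 0.0005 0; 0 0 0 0.001 0.08 0.0005 0; 0 0 0 0.001 0.095 0.0005 0; 0 0 0 0.001 0.105 0.0005 0; 0 0 0 0.001 0.115 0.0005 0; 0 0 0 0.001 0.122 0.0005 0; 0 0 0 0.001 0.127 0.0005 0';python3 -m crank '0 0 0 0 0 0 0;0 0 0 0 0 0 0'; python3 - <<'E'
from h import *
go([540.6,-4.3,154],.197)
D=cam('side');crop(D['color'],190,100,230,220,2.6,'pics/d19.png')
E
```

```text
time_s: 30.1
eef_pos: [540.5, -2.5, 157.2]
orientation: [-0.704, 0.704, 0.069, -0.069]
force: [1.1, -0.6, -0.5]
finger_gap: 13.0
time_s: 30.3
eef_pos: [540.6, -2.5, 157.8]
orientation: [-0.704, 0.704, 0.069, -0.069]
force: [-0.4, -1.0, -2.1]
finger_gap: 12.8
  turn option [ 0.    -0.002  0.001]
  turn option [-1.00e-03  3.14e+00  0.00e+00]
ROW 0.0 -0.002 0.001 -0.0004 0.0038 -0.0018  dist 0.004 at [540.6  -2.5 157.8] q6 -0.34 gap 12.8 F [-0.4 -1.  -2.1]
```

View pics/d19.png

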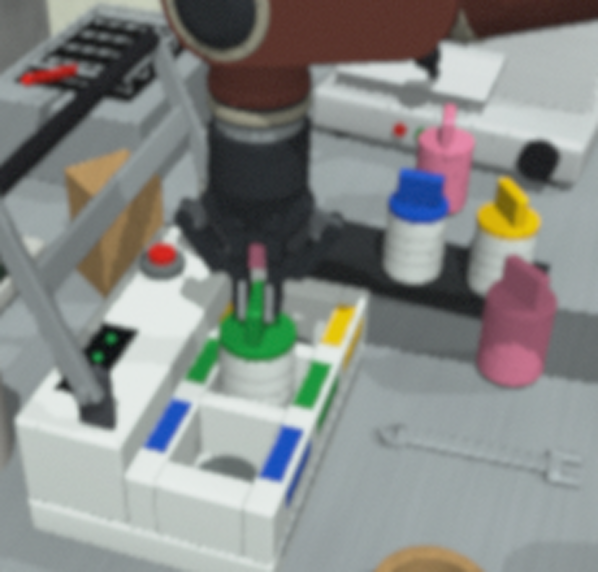

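```bash
python3 -m crank '0 0 0 0 0.004 -0.001 0;0 0 0 0 0.004 -0.001 0; 0 0 0 0 0.004 -0.001 45; 0 0 0 0 0.004 -0.001 45; 0 0 0 0 0.004 -0.001 45; 0 0 0 0 -0.03 0 45; 0 0 0 0 -0.07 0 45; 0 0 0 0 -0.11 0 45'; python3 - <<'E'
from h import *
D=cam('side');crop(D['color'],190,100,230,220,2.6,'pics/d20.png')
W=cam('wrist');cv2.imwrite('pics/w20.png',W['color'])
go([480.7,-326.5,250],1.577)
E
```

```text
time_s: 31.15
eef_pos: [539.7, -2.4, 267.9]
orientation: [0.704, -0.704, -0.068, 0.069]
force: [1.1, 0.4, 0.3]
finger_gap: 38.6
  turn option [ 0.012 -1.382  0.007]
  turn option [-0.007  1.76   0.012]
ROW 0.012 -1.382 0.007 -0.1245 0.0249 -0.3052  dist 0.331 at [543.3  -2.9 275. ] q6 -0.34 gap 38.4 F [0.6 0.3 1.1]
```

View pics/d20.png

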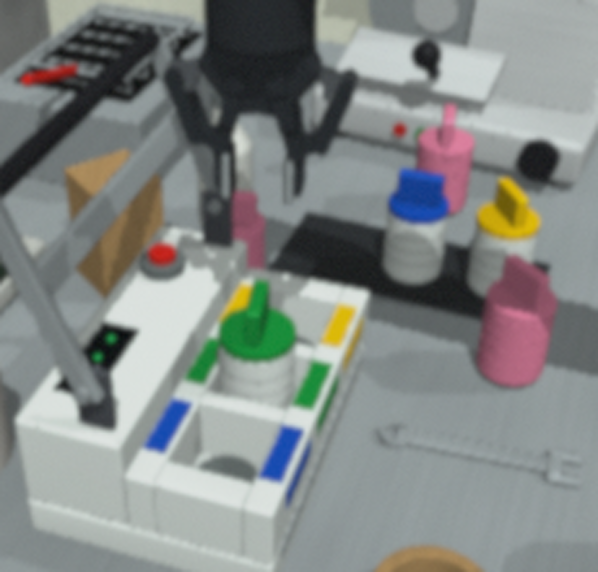

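View pics/w20.png

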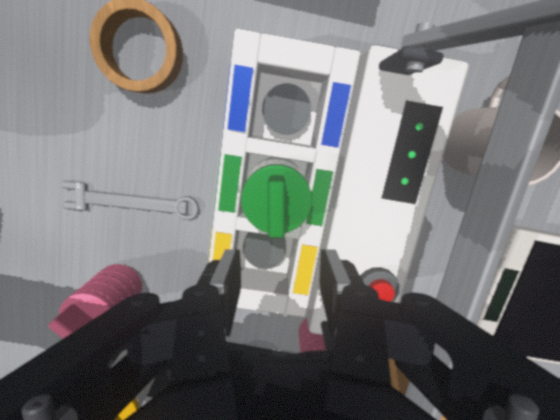

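```bash
python3 -m crank '0 -0.1 0 -0.016 -0.02 -0.04 45; 0 -0.22 0 -0.032 -0.02 -0.08 45; 0 -0.36 0 -0.05 -0.02 -0.12 45; 0 -0.5 0 -0.068 -0.02 -0.16 45; 0 -0.64 0 -0.085 -0.02 -0.2 45; 0 -0.78 0 -0.1 -0.02 -0.24 45; 0 -0.92 0 -0.115 -0.02 -0.28 45; 0 -1.06 0 -0.1245 -0.01 -0.305 45'; python3 -m crank '0 -0.14 0 0 0.01 0 45; 0 -0.28 0 0 0.02 0 45; 0 -0.32 0 0 0.04 0 45; 0 -0.32 0 0 0.06 0 45;0 -0.32 0 0 0.06 0 45;0 -0.32 0 0 0.06 0 45'; python3 - <<'E'
from h import *
go([480.7,-326.5,105],1.577)
W=cam('wrist');cv2.imwrite('pics/w21.png',W['color'])
E
```

```text
time_s: 32.05
eef_pos: [476.7, -328.9, 278.0]
orientation: [-0.571, 0.573, 0.416, -0.416]
force: [0.6, 0.3, 0.4]
finger_gap: 38.3
time_s: 32.65
eef_pos: [476.9, -325.6, 216.6]
orientation: [0.499, -0.498, -0.501, 0.501]
force: [0.6, 0.0, 0.8]
finger_gap: 38.1
  turn option [-0.001 -0.002  0.001]
  turn option [-1.00e-03  3.14e+00 -2.00e-03]
ROW -0.001 -0.002 0.001 -0.001 0.1116 -0.0039  dist 0.112 at [ 476.9 -325.6  216.6] q6 -2.3 gap 38.1 F [0.6 0.  0.8]
```

View pics/w21.png

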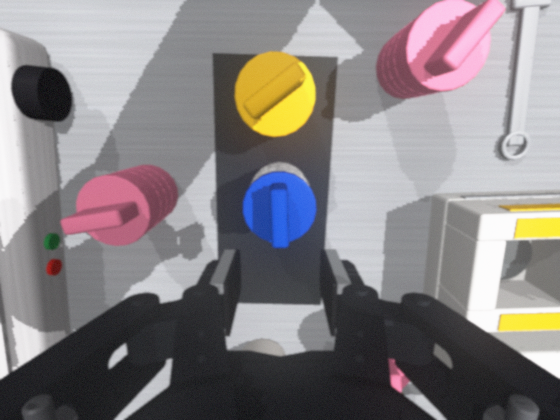

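```bash
python3 -m crank '0 0 0 0 0.04 -0.004 45; 0 0 0 0 0.075 -0.004 45; 0 0 0 0 0.1 -0.004 45; 0 0 0 0 0.110 -0.004 45; 0 0 0 0 0.110 -0.004 45; 0 0 0 0 0.110 -0.004 0; 0 0 0 0 0.110 -0.004 0; 0 0 0 0 0.110 -0.004 0' 50; python3 -c "
from h import *
go([480.7,-326.5,105],1.577)";python3 -m crank '0 0 0 0 -0.04 0 0; 0 0 0 0 -0.08 0 0;0 0 0 0 -0.12 0 0; 0 0 0 0 -0.16 0 0; 0 0 0 0 -0.18 0 0; 0 0 0 0 -0.18 0 0; 0 0 0 0 -0.18 0 0' ; python3 - <<'E'
from h import *
R,p,o=tool()
W=cam('wrist');cv2.imwrite('pics/w22.png',W['color'])
for dz in (30,32.5,35): print(dz,proj(W,p+R.apply([0,13,dz])).round(1))
hs=cv2.cvtColor(W["color"],cv2.COLOR_BGR2HSV);m=cv2.inRange(hs,(105,120,60),(130,255,255))
print("top",np.where(m[:,280])[0].min(),[(np.where(m[r])[0].min()+np.where(m[r])[0].max())/2 for r in (220,230,240)],np.where(m[250])[0][[0,-1]])
go(pur(0,84,285),.2)
E
```

```text
time_s: 33.5
eef_pos: [482.6, -326.8, 109.9]
orientation: [-0.497, 0.501, 0.501, -0.501]
force: [0.2, 1.2, 4.7]
finger_gap: 12.6
  turn option [ 0.004 -0.002 -0.003]
  turn option [0.004 3.14  0.006]
ROW 0.004 -0.002 -0.003 0.0003 0.0049 0.002  dist 0.005 at [ 482.6 -326.8  109.9] q6 -2.3 gap 12.6 F [0.2 1.2 4.7]
time_s: 34.2
eef_pos: [481.0, -325.6, 286.7]
orientation: [0.499, -0.499, -0.501, 0.501]
force: [-0.9, -0.2, -2.2]
finger_gap: 12.8
30 [279.7 201.5]
32.5 [279.7 196.7]
35 [279.7 191.8]
top 189 [np.float64(280.0), np.float64(280.5), np.float64(280.5)] [223 338]
  turn option [-0.003  1.375  0.   ]
  turn option [ 0.    -1.767  0.003]
ROW -0.003 1.375 0.0 0.4059 0.0008 -0.0572  dist 0.41 at [ 480.6 -325.2  285.1] q6 -2.3 gap 12.8 F [-0.1  0.1 -2.5]
```

View pics/w22.png

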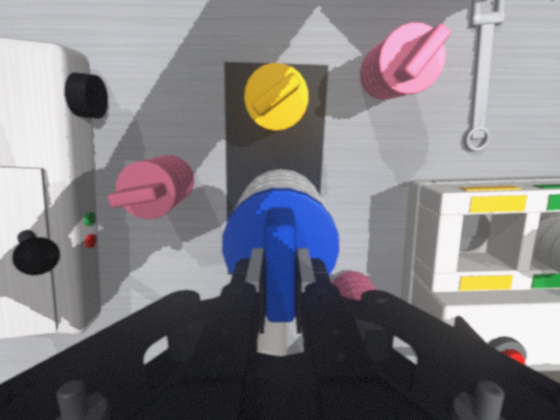

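```bash
python3 -m crank '0 0.1 0 0.03 -0.03 -0.004 0; 0 0.22 0 0.07 -0.04 -0.01 0; 0 0.36 0 0.11 -0.04 -0.016 0; 0 0.5 0 0.155 -0.04 -0.022 0; 0 0.64 0 0.2 -0.04 -0.028 0; 0 0.78 0 0.245 -0.04 -0.034 0; 0 0.92 0 0.29 -0.04 -0.04 0; 0 1.06 0 0.335 -0.04 -0.046 0'; python3 -c "
from h import *
go([536.5,77.6,310],.2)"
```

```text
time_s: 35.05
eef_pos: [524.4, 6.5, 324.1]
orientation: [0.684, -0.682, -0.182, 0.185]
force: [0.8, 0.0, -2.2]
finger_gap: 12.4
  turn option [-0.002  0.324 -0.004]
  turn option [-0.006 -2.817  0.003]
ROW -0.002 0.324 -0.004 0.0461 0.0141 0.0554  dist 0.073 at [524.4   6.5 324.1] q6 -0.65 gap 12.4 F [ 0.8  0.  -2.2]
```

```bash
python3 -m crank '0 0.12 0 0.02 0 0.025 0; 0 0.24 0 0.04 0 0.05 0; 0 0.31 0 0.046 0.015 0.055 0; 0 0.31 0 0.046 0.015 0.055 0; 0 0.31 0 0.046 0.015 0.055 0; 0 0.31 0 0.046 0.015 0.055 0'; python3 - <<'E'
from h import *
go([536.5,77.6,160],.2)
W=cam('wrist');cv2.imwrite('pics/w23.png',W['color'])
E
```

```text
time_s: 35.65
eef_pos: [537.1, 74.5, 311.7]
orientation: [-0.703, 0.703, 0.077, -0.078]
force: [-0.4, -0.2, -1.2]
finger_gap: 12.6
  turn option [ 0.     0.02  -0.001]
  turn option [-2.000e-03 -3.122e+00 -0.000e+00]
ROW 0.0 0.02 -0.001 0.0003 0.1517 0.0031  dist 0.152 at [537.1  74.5 311.7] q6 -0.22 gap 12.6 F [-0.4 -0.2 -1.2]
```

View pics/w23.png

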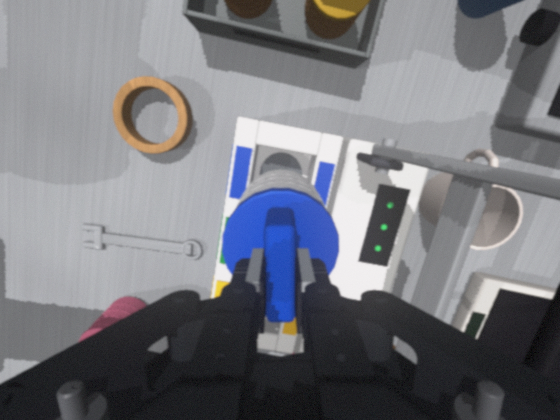

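```bash
python3 -m crank '0 0 0 0 0.04 0.003 0; 0 0 0 0 0.08 0.003 0; 0 0 0 0 0.105 0.003 0; 0 0 0 0 0.12 0.003 0; 0 0 0 0 0.13 0.003 0; 0 0 0 0 0.14 0.003 0; 0 0 0 0 0.146 0.003 0; 0 0 0 0 0.15 0.003 0';python3 -m crank '0 0 0 0 0 0 0;0 0 0 0 0 0 0'; python3 - <<'E'
from h import *
go([536.5,77.6,158],.2)
D=cam('side');crop(D['color'],190,100,230,220,2.6,'pics/d24.png')
E
```

```text
time_s: 36.5
eef_pos: [537.2, 78.2, 162.7]
orientation: [-0.703, 0.703, 0.078, -0.077]
force: [-0.2, 0.2, -1.9]
finger_gap: 12.6
time_s: 36.7
eef_pos: [537.1, 78.3, 162.9]
orientation: [-0.703, 0.703, 0.078, -0.077]
force: [0.8, -0.1, -2.0]
finger_gap: 12.6
  turn option [0.    0.02  0.001]
  turn option [ 2.000e-03 -3.121e+00 -0.000e+00]
ROW 0.0 0.02 0.001 -0.0007 0.0049 -0.0006  dist 0.005 at [537.1  78.3 162.9] q6 -0.21 gap 12.6 F [ 0.8 -0.1 -2. ]
```

View pics/d24.png

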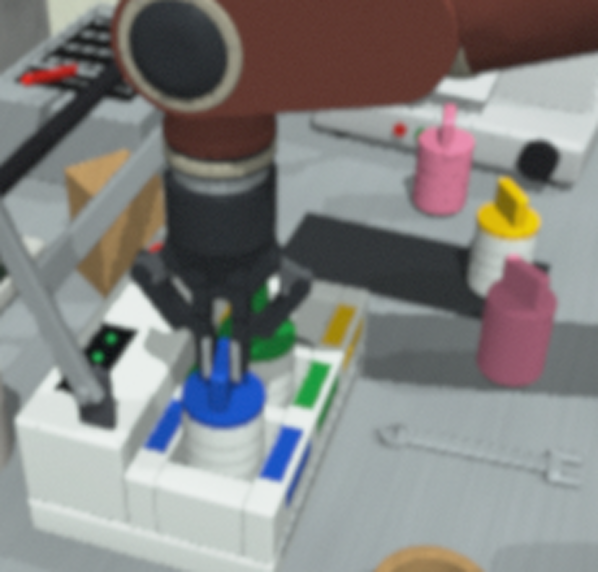

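```bash
python3 -m crank '0 0 0 0 0.004 0 0;0 0 0 0 0.004 0 0; 0 0 0 0 0.004 0 45; 0 0 0 0 0.004 0 45; 0 0 0 0 0.004 0 45; 0 0 0 0 -0.03 0 45; 0 0 0 0 -0.07 0 45; 0 0 0 0 -0.11 0 45'; python3 - <<'E'
from h import *
W=cam('wrist');cv2.imwrite('pics/w25.png',W['color'])
go([389,-331,250],.728)
E
```

```text
time_s: 37.55
eef_pos: [536.1, 78.2, 272.9]
orientation: [0.703, -0.703, -0.077, 0.078]
force: [0.5, 0.1, 0.1]
finger_gap: 38.3
  turn option [ 0.006 -0.508  0.011]
  turn option [-0.015  2.634  0.007]
ROW 0.006 -0.508 0.011 -0.2366 0.0303 -0.3665  dist 0.437 at [539.5  78.3 282.2] q6 -0.21 gap 38.4 F [ 1.5 -0.5  6.2]
```

View pics/w25.png

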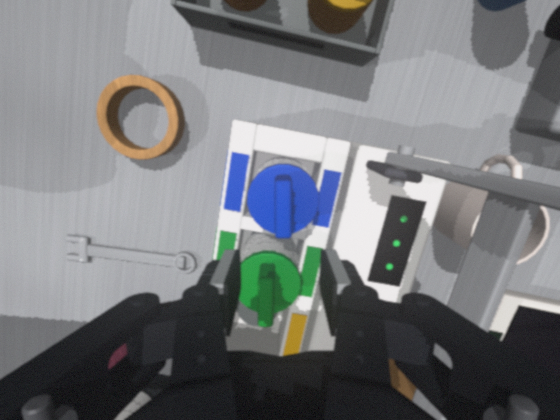

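```bash
python3 -m crank '0 -0.06 0 -0.025 0 -0.038 45; 0 -0.13 0 -0.05 0 -0.077 45; 0 -0.2 0 -0.075 0 -0.116 45; 0 -0.27 0 -0.1 0 -0.155 45; 0 -0.34 0 -0.125 0 -0.195 45; 0 -0.41 0 -0.15 0 -0.235 45; 0 -0.48 0 -0.177 0 -0.275 45; 0 -0.508 0 -0.205 0.01 -0.317 45'; python3 -c "
from h import *
go([389,-331,200],.728)"
```

```text
time_s: 38.4
eef_pos: [405.9, -276.7, 264.1]
orientation: [-0.659, 0.662, 0.253, -0.252]
force: [0.7, -0.6, 0.4]
finger_gap: 38.9
  turn option [0.004 0.002 0.   ]
  turn option [ 1.00e-03 -3.14e+00 -6.00e-03]
ROW 0.004 0.002 0.0 -0.0489 0.0641 -0.029  dist 0.086 at [ 405.9 -276.7  264.1] q6 -1.48 gap 38.9 F [ 0.7 -0.6  0.4]
```

```bash
python3 -m crank '0 0 0 -0.025 0.01 -0.015 45; 0 0 0 -0.05 0.025 -0.03 45; 0 0 0 -0.05 0.045 -0.03 45; 0 0 0 -0.05 0.06 -0.03 45; 0 0 0 -0.05 0.06 -0.03 45; 0 0 0 -0.05 0.06 -0.03 45'; python3 - <<'E'
from h import *
go([389,-331,105],.728)
W=cam('wrist');cv2.imwrite('pics/w26.png',W['color'])
E
```

```text
time_s: 39.0
eef_pos: [389.1, -329.7, 202.5]
orientation: [0.661, -0.661, -0.252, 0.252]
force: [-0.0, 0.7, -0.2]
finger_gap: 38.2
  turn option [-0.     0.001  0.   ]
  turn option [ 0.000e+00 -3.141e+00  1.000e-03]
ROW -0.0 0.001 0.0 -0.001 0.0975 -0.001  dist 0.097 at [ 389.1 -329.7  202.5] q6 -1.58 gap 38.2 F [-0.   0.7 -0.2]
```

View pics/w26.png

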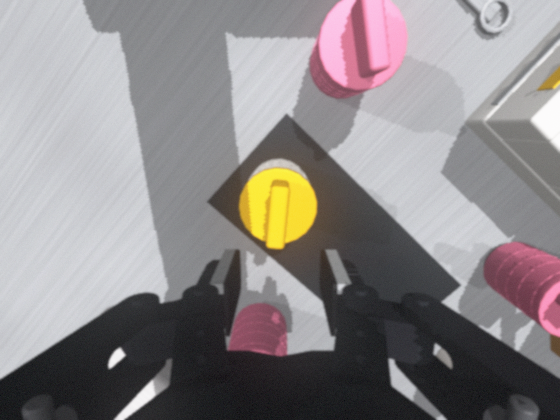

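```bash
python3 -m crank '0 0.08 0 -0.002 0.04 0 45; 0 0.08 0 -0.002 0.075 0 45; 0 0.08 0 -0.002 0.09 0 45; 0 0.08 0 -0.002 0.098 0 45; 0 0.08 0 -0.002 0.098 0 45; 0 0.08 0 -0.002 0.098 0 0; 0 0.08 0 -0.002 0.098 0 0; 0 0.08 0 -0.002 0.098 0 0' 50; python3 -c "
from h import *
go([389,-331,105],.65)";python3 -m crank '0 0 0 0 -0.04 0 0; 0 0 0 0 -0.08 0 0;0 0 0 0 -0.12 0 0; 0 0 0 0 -0.16 0 0; 0 0 0 0 -0.18 0 0; 0 0 0 0 -0.18 0 0; 0 0 0 0 -0.18 0 0' ; python3 - <<'E'
from h import *
R,p,o=tool()
W=cam('wrist');cv2.imwrite('pics/w27.png',W['color'])
for dz in (30,32.5,35): print(dz,proj(W,p+R.apply([0,13,dz])).round(1))
hs=cv2.cvtColor(W["color"],cv2.COLOR_BGR2HSV);m=cv2.inRange(hs,(15,120,60),(35,255,255))
print("top",np.where(m[:,280])[0].min(),[(np.where(m[r])[0].min()+np.where(m[r])[0].max())/2 for r in (220,230,240)],np.where(m[250])[0][[0,-1]])
go(pur(0,-84,285),.65)
E
```

```text
time_s: 39.85
eef_pos: [388.6, -332.7, 106.8]
orientation: [-0.669, 0.672, 0.226, -0.225]
force: [1.2, -0.3, 5.7]
finger_gap: 12.8
  turn option [ 0.004 -0.002  0.001]
  turn option [-1.00e-03  3.14e+00  6.00e-03]
ROW 0.004 -0.002 0.001 0.0013 0.0018 0.0011  dist 0.002 at [ 388.6 -332.7  106.8] q6 -1.5 gap 12.8 F [ 1.2 -0.3  5.7]
time_s: 40.55
eef_pos: [387.2, -331.3, 283.7]
orientation: [0.671, -0.67, -0.225, 0.225]
force: [-2.2, 1.3, -2.6]
finger_gap: 13.1
30 [280.9 201.1]
32.5 [280.9 196.3]
35 [280.9 191.4]
top 188 [np.float64(281.0), np.float64(281.0), np.float64(280.5)] [221 555]
  turn option [-0.003 -0.002 -0.   ]
  turn option [ 0.     3.14  -0.005]
ROW -0.003 -0.002 -0.0 0.2713 -0.0024 0.1005  dist 0.289 at [ 386.8 -330.9  282.3] q6 -1.5 gap 12.8 F [-1.  -0.5 -1.7]
```

View pics/w27.png

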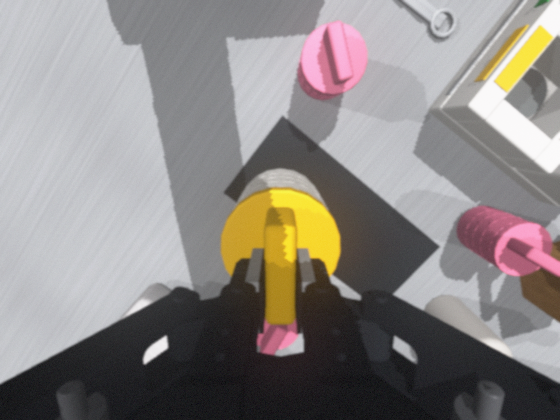

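```bash
python3 -c "
from h import *
go([544.9,-90,295])"; python3 -m crank '0 0 0 0.04 -0.01 0.015 0; 0 0 0 0.08 -0.012 0.028 0; 0 0 0 0.12 -0.012 0.042 0; 0 0 0 0.16 -0.012 0.056 0; 0 0 0 0.2 -0.012 0.07 0; 0 0 0 0.24 -0.012 0.083 0; 0 0 0 0.265 -0.012 0.095 0; 0 0 0 0.27 -0.012 0.097 0'; python3 -m crank '0 0 0 0 0 0 0; 0 0 0 0 0 0 0; 0 0 0 0 0 0 0'; python3 - <<'E'
from h import *
go([544.9,-90,158],.65)
W=cam('wrist');cv2.imwrite('pics/w28.png',W['color'])
E
```

```text
ROW 0.0 0.0 0.0 0.2714 -0.0124 0.0967  dist 0.288 at [ 386.8 -330.9  282.3] q6 -1.5 gap 12.8 F [-1.  -0.5 -1.7]
time_s: 41.4
eef_pos: [544.0, -88.3, 293.1]
orientation: [0.671, -0.669, -0.225, 0.228]
force: [0.2, -0.4, -2.0]
finger_gap: 12.9
time_s: 41.7
eef_pos: [543.5, -92.2, 295.8]
orientation: [0.671, -0.67, -0.224, 0.225]
force: [0.3, 0.1, -2.4]
finger_gap: 12.7
  turn option [-0.001 -0.004 -0.001]
  turn option [ 1.000e-03  3.138e+00 -1.000e-03]
ROW -0.001 -0.004 -0.001 0.0025 0.1378 0.0009  dist 0.138 at [543.5 -92.2 295.8] q6 -0.95 gap 12.7 F [ 0.3  0.1 -2.4]
```

View pics/w28.png

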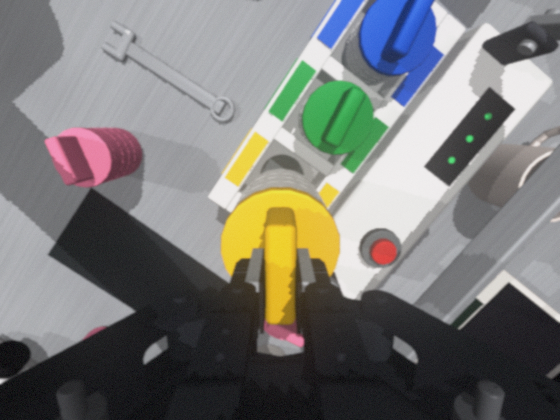

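```bash
python3 -m crank '0 0 0 0.001 0.03 0 0; 0 0 0 0.001 0.065 0 0; 0 0 0 0.001 0.09 0 0; 0 0 0 0.001 0.105 0 0; 0 0 0 0.001 0.115 0 0; 0 0 0 0.001 0.125 0 0; 0 0 0 0.001 0.132 0 0; 0 0 0 0.001 0.137 0 0';python3 -m crank '0 0 0 0 0 0 0;0 0 0 0 0 0 0'; python3 - <<'E'
from h import *
go([544.9,-90,155],.65)
D=cam('side');crop(D['color'],190,100,230,220,2.6,'pics/d29.png')
E
```

```text
time_s: 42.55
eef_pos: [545.4, -90.8, 159.8]
orientation: [-0.67, 0.671, 0.225, -0.225]
force: [-0.7, 0.2, -1.0]
finger_gap: 12.6
time_s: 42.75
eef_pos: [545.3, -90.7, 160.1]
orientation: [-0.67, 0.671, 0.225, -0.225]
force: [0.2, -0.1, -2.5]
finger_gap: 12.9
  turn option [ 0.001 -0.002  0.001]
  turn option [-1.00e-03  3.14e+00  1.00e-03]
ROW 0.001 -0.002 0.001 0.0001 0.0051 0.0008  dist 0.005 at [545.3 -90.7 160.1] q6 -0.95 gap 12.9 F [ 0.2 -0.1 -2.5]
```

View pics/d29.png

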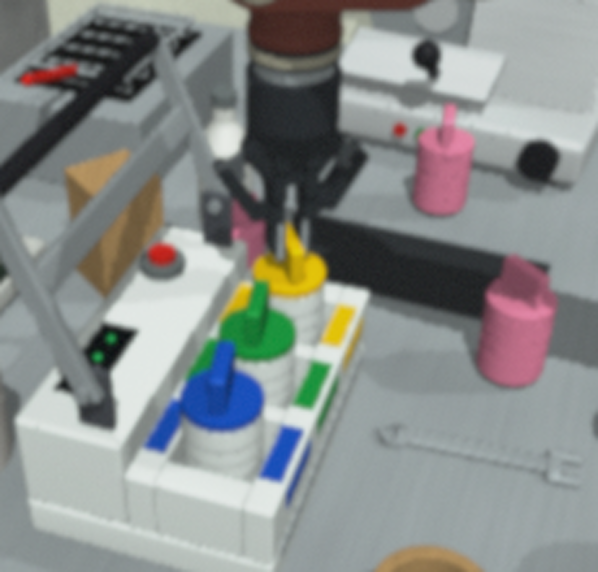

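```bash
python3 -m crank '0 0 0 0 0.004 0 0;0 0 0 0 0.004 0 0; 0 0 0 0 0.004 0 45; 0 0 0 0 0.004 0 45; 0 0 0 0 0.004 0 45; 0 0 0 0 -0.03 0 45; 0 0 0 0 -0.07 0 45; 0 0 0 0 -0.11 0 45'; python3 - <<'E'
from h import *
go([560,-5,400],.038)
W=cam('wrist');cv2.imwrite('pics/w30.png',W['color'])
S=cam('scene');cv2.imwrite('pics/s30.png',S['color'])
E
```

```text
time_s: 43.6
eef_pos: [544.4, -90.5, 270.3]
orientation: [0.671, -0.67, -0.225, 0.226]
force: [1.2, -0.0, 0.1]
finger_gap: 38.0
  turn option [-0.001  0.61  -0.001]
  turn option [-1.000e-03 -2.532e+00  1.000e-03]
ROW -0.001 0.61 -0.001 0.0639 -0.1297 0.0589  dist 0.156 at [544.4 -90.5 270.3] q6 -0.95 gap 38.0 F [ 1.2 -0.   0.1]
```

View pics/w30.png

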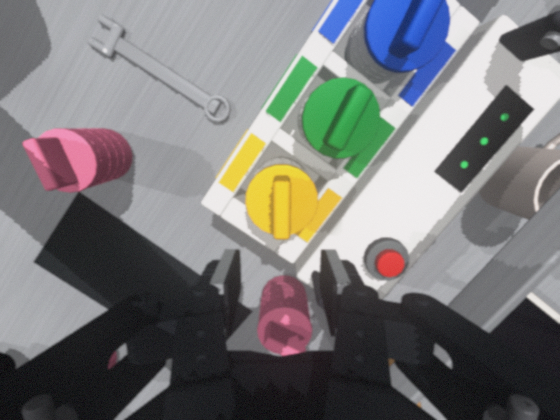

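View pics/s30.png

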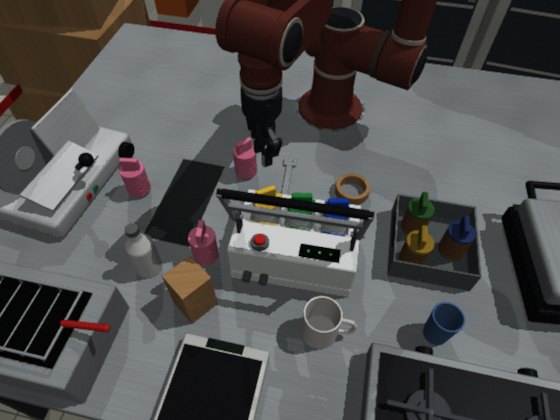

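```bash
python3 -m crank '0 0.1 0 0.01 -0.03 0.01 45; 0 0.2 0 0.02 -0.06 0.02 45; 0 0.3 0 0.03 -0.09 0.03 45; 0 0.4 0 0.04 -0.12 0.04 45; 0 0.5 0 0.05 -0.13 0.05 45; 0 0.61 0 0.064 -0.13 0.059 45; 0 0.61 0 0.064 -0.13 0.059 45; 0 0.61 0 0.064 -0.13 0.059 45'; python3 -c "
from h import *
go([683,0,402],.038)"
```

```text
time_s: 44.5
eef_pos: [560.1, -5.0, 398.5]
orientation: [-0.707, 0.707, 0.014, -0.015]
force: [-0.1, 0.0, -0.5]
finger_gap: 38.2
  turn option [ 0.     0.003 -0.002]
  turn option [-3.000e-03 -3.139e+00 -0.000e+00]
ROW 0.0 0.003 -0.002 0.123 -0.0037 0.0  dist 0.123 at [560.1  -5.  398.5] q6 -0.18 gap 38.2 F [-0.1  0.  -0.5]
```

```bash
python3 -m crank '0 0 0 0.04 -0.004 0 45; 0 0 0 0.08 -0.004 0 45; 0 0 0 0.11 -0.004 0 45; 0 0 0 0.123 -0.004 0 45; 0 0 0 0.123 -0.004 0 45; 0 0 0 0.123 -0.004 0 45'; python3 - <<'E'
from h import *
go([683,0,300],.038)
W=cam('wrist');cv2.imwrite('pics/w31.png',W['color']);print(proj(W,pur(85+59.2,0,318.6)),proj(W,pur(85+59.2,60,318.6)))
E
```

```text
time_s: 45.1
eef_pos: [682.8, -1.0, 402.5]
orientation: [0.707, -0.707, -0.013, 0.014]
force: [-0.7, 1.1, 0.7]
finger_gap: 38.3
  turn option [-0.     0.    -0.002]
  turn option [-3.000e-03 -3.141e+00  0.000e+00]
ROW -0.0 0.0 -0.002 0.0005 0.1025 0.001  dist 0.103 at [682.8  -1.  402.5] q6 -0.15 gap 38.3 F [-0.7  1.1  0.7]
[282.07926113 213.1769606 ] [282.26650296 129.8301819 ]
```

View pics/w31.png

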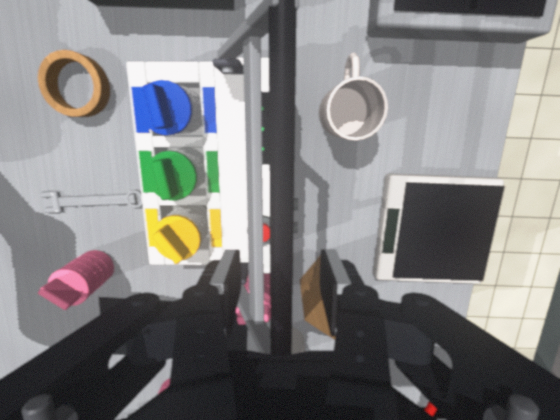

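```bash
python3 -m crank '0 0 0 0 0.03 0.001 45; 0 0 0 0 0.06 0.001 45; 0 0 0 0 0.09 0.001 45; 0 0 0 0 0.102 0.001 45; 0 0 0 0 0.102 0.001 35; 0 0 0 0 0.102 0.001 35'; python3 - <<'E'
from h import *
go([683,0,300],.038)
R,p,o=tool()
for q in np.arange(1.9,0.6,-.1):
  e=pur(85-160*np.cos(q),0,170+160*np.sin(q)-19)-p; e=R.inv().apply(e)/1000
  print(round(q,2),(e-[.007,0,0]).round(4))
E
```

```text
time_s: 45.75
eef_pos: [683.4, 0.6, 303.4]
orientation: [-0.707, 0.707, 0.014, -0.013]
force: [0.1, -0.2, 0.7]
finger_gap: 29.9
  turn option [0.    0.    0.002]
  turn option [ 3.000e-03 -3.141e+00 -1.000e-03]
ROW 0.0 0.0 0.002 -0.0004 0.0034 -0.0006  dist 0.003 at [6.834e+02 6.000e-01 3.034e+02] q6 -0.15 gap 29.9 F [ 0.1 -0.2  0.7]
1.9 [-0.0144  0.0009  0.0019]
1.8 [-0.0298 -0.0035  0.0019]
1.7 [-0.0455 -0.0064  0.0019]
1.6 [-0.0614 -0.0077  0.0019]
1.5 [-0.0774 -0.0074  0.0019]
1.4 [-0.0933 -0.0055  0.0019]
1.3 [-0.1089 -0.002   0.0019]
1.2 [-0.1241  0.003   0.0019]
1.1 [-0.1387  0.0095  0.0019]
1.0 [-0.1526  0.0174  0.0019]
0.9 [-0.1657  0.0267  0.0019]
0.8 [-0.1777  0.0372  0.0019]
0.7 [-0.1886  0.0489  0.0019]
```

```bash
python3 -m crank '0 0 0 -0.0144 0.001 0 35; 0 0 0 -0.03 -0.0035 0 35; 0 0 0 -0.0455 -0.0064 0 35; 0 0 0 -0.0614 -0.0077 0 35; 0 0 0 -0.0774 -0.0074 0 35; 0 0 0 -0.0933 -0.0055 0 35; 0 0 0 -0.109 -0.002 0 35; 0 0 0 -0.124 0.003 0 35'; python3 -m crank '0 0 0 -0.0145 0.006 0 35; 0 0 0 -0.0285 0.014 0 35;  0 0 0 -0.0285 0.014 0 35';python3 - <<'E'
from h import *
go([683,0,300],.038)
W=cam('wrist');cv2.imwrite('pics/w32.png',W['color'])
D=cam('side');cv2.imwrite('pics/d32.png',D['color'])
E
```

```text
time_s: 46.55
eef_pos: [561.9, -4.2, 304.5]
orientation: [-0.706, 0.707, 0.018, -0.009]
force: [5.4, -0.1, 3.0]
finger_gap: 30.1
time_s: 46.85
eef_pos: [531.1, -5.2, 287.5]
orientation: [-0.707, 0.707, 0.015, -0.012]
force: [0.6, 0.3, -0.1]
finger_gap: 30.0
  turn option [0.001 0.    0.005]
  turn option [ 8.000e-03 -3.141e+00 -2.000e-03]
ROW 0.001 0.0 0.005 0.1521 -0.0117 -0.0007  dist 0.153 at [531.1  -5.2 287.5] q6 -0.19 gap 30.0 F [ 0.6  0.3 -0.1]
```

View pics/d32.png

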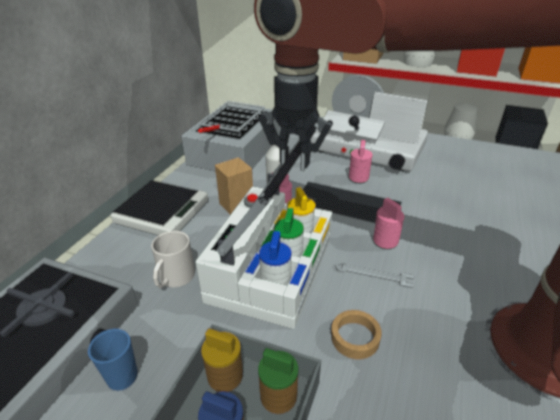

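View pics/w32.png

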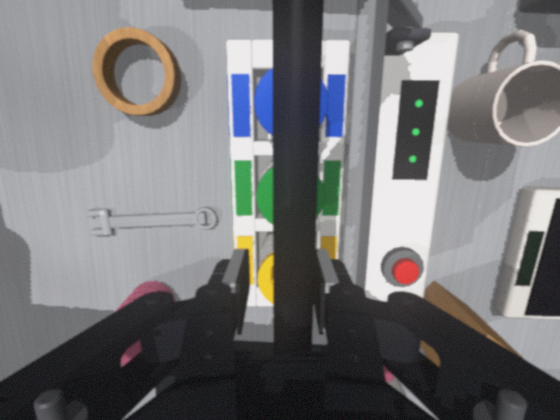

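```bash
python3 -m crank '0 0 0 -0.013 0.0093 0 35; 0 0 0 -0.025 0.02 0 35; 0 0 0 -0.036 0.032 0 35; 0 0 0 -0.036 0.032 0 35; 0 0 0 -0.032 0.032 0 40;  0 0 0 -0.032 0.0 0 45; 0 0 0 -0.032 -0.04 0 45; 0 0 0 -0.032 -0.06 0 20';python3 -m crank '0 0 0 0 0 0 0; 0 0 0 0 0 0 0; 0 0 0 0 0 0 0;0 0 0 0 0 0 0'; python3 - <<'E'
from h import *
go([683,0,300],.038)
W=cam('wrist');cv2.imwrite('pics/w33.png',W['color'])
for q in (1,.9,.8,.7,.6,.5,.4): print(q,pur(85-160*np.cos(q),0,170+160*np.sin(q)).round(1),proj(W,pur(85-160*np.cos(q),40,170+160*np.sin(q))).round(1))
E
```

```text
time_s: 47.75
eef_pos: [500.4, -6.4, 349.0]
orientation: [-0.707, 0.707, 0.015, -0.012]
force: [0.0, -0.1, 0.7]
finger_gap: 25.2
time_s: 48.15
eef_pos: [498.4, -6.2, 342.5]
orientation: [0.707, -0.707, -0.012, 0.015]
force: [-0.1, -0.5, 0.4]
finger_gap: -0.1
  turn option [-0.001  0.    -0.003]
  turn option [-5.000e-03 -3.141e+00  1.000e-03]
ROW -0.001 0.0 -0.003 0.1849 0.0418 -0.0009  dist 0.19 at [498.4  -6.2 342.5] q6 -0.2 gap -0.1 F [-0.1 -0.5  0.4]
1 [537.9  -3.1 304.6] [350.7 170.7]
0.9 [524.9  -3.5 295.3] [325.7 168.5]
0.8 [512.8  -4.  284.8] [304.4 166.3]
0.7 [502.   -4.4 273.1] [286.8 164. ]
0.6 [492.3  -4.8 260.3] [272.8 161.9]
0.5 [483.9  -5.1 246.7] [262.1 159.8]
0.4 [477.   -5.4 232.3] [254.3 157.9]
```

View pics/w33.png

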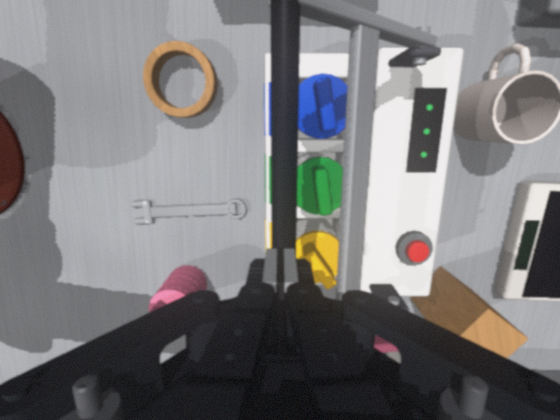

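```bash
python3 -m crank '0 0 0 0.003 0.04 0 0; 0 0 0 0.003 0.058 0 0; 0 0 0 -0.001 0.066 0 0; 0 0 0 -0.006 0.073 0 0; 0 0 0 -0.010 0.080 0 0; 0 0 0 -0.0145 0.087 0 0; 0 0 0 -0.018 0.094 0 0; 0 0 0 -0.0214 0.101 0 0';python3 - <<'E'
from h import *
go([464.2,-5,177],.038)
W=cam('wrist');cv2.imwrite('pics/w34.png',W['color'])
D=cam('side');crop(D['color'],190,100,230,220,2.6,'pics/d34.png')
E
```

```text
time_s: 49.0
eef_pos: [476.8, -6.9, 245.2]
orientation: [0.707, -0.707, -0.013, 0.014]
force: [-4.9, 1.1, 6.5]
finger_gap: -0.3
  turn option [-0.  0. -0.]
  turn option [-0.    -3.141  0.   ]
ROW -0.0 0.0 -0.0 -0.0125 0.0682 0.0024  dist 0.069 at [476.8  -6.9 245.2] q6 -0.21 gap -0.3 F [-4.9  1.1  6.5]
```

View pics/w34.png

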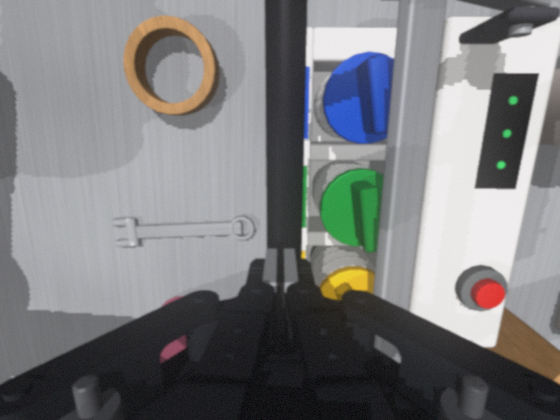

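View pics/d34.png

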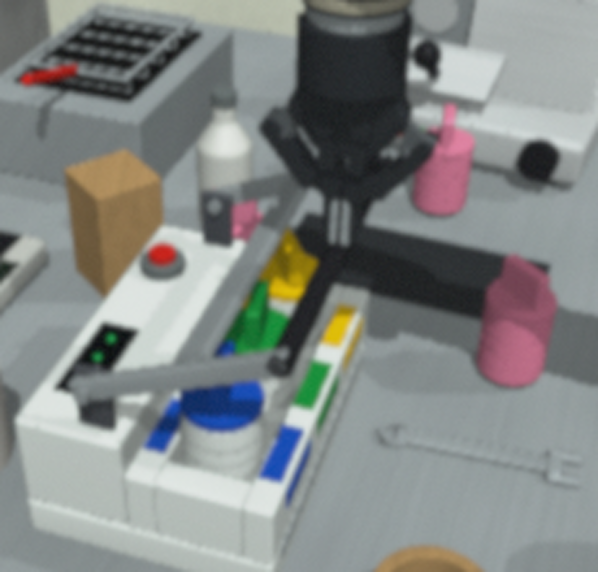

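```bash
python3 -m crank '0 0 0 -0.003 0.009 0 0; 0 0 0 -0.0054 0.019 0 0; 0 0 0 -0.0075 0.027 0 0; 0 0 0 -0.0094 0.0345 0 0; 0 0 0 -0.011 0.042 0 0; 0 0 0 -0.0118 0.05 0 0; 0 0 0 -0.0122 0.056 0 0; 0 0 0 -0.0126 0.061 0 0';python3 -c "
from h import *
go([464.2,-5,177],.038)"
```

```text
time_s: 49.9
eef_pos: [464.4, -7.7, 182.2]
orientation: [-0.707, 0.707, 0.013, -0.014]
force: [-5.4, -0.8, 7.5]
finger_gap: 0.1
  turn option [ 0.     0.    -0.001]
  turn option [-2.000e-03 -3.142e+00 -0.000e+00]
ROW 0.0 0.0 -0.001 -0.0001 0.0052 0.0027  dist 0.006 at [464.4  -7.7 182.2] q6 -0.21 gap 0.1 F [-5.4 -0.8  7.5]
```

```bash
python3 -m crank '0 0 0 0 0.003 0 0; 0 0 0 0 0.006 0 0; 0 0 0 0 0.006 0 0';python3 -c "
from h import *
go([464.2,-5,177],.038)"; python3 -m crank '0 0 0 0 0.003 0 0; 0 0 0 0 0.005 0 0; 0 0 0 0 0.005 0 0';python3 - <<'E'
from h import *
go([464.2,-5,177],.038)
D=cam('side');crop(D['color'],190,100,230,220,2.6,'pics/d35.png')
E
```

```text
time_s: 50.2
eef_pos: [464.4, -7.7, 178.7]
orientation: [-0.707, 0.707, 0.013, -0.014]
force: [-12.1, 0.3, 16.9]
finger_gap: -0.3
  turn option [ 0.     0.    -0.002]
  turn option [-3.000e-03 -3.141e+00 -1.000e-03]
ROW 0.0 0.0 -0.002 -0.0001 0.0017 0.0027  dist 0.003 at [464.4  -7.7 178.7] q6 -0.21 gap -0.3 F [-12.1   0.3  16.9]
time_s: 50.5
eef_pos: [464.6, -7.7, 178.4]
orientation: [-0.707, 0.707, 0.013, -0.014]
force: [-22.6, 1.8, 36.9]
finger_gap: 0.1
  turn option [ 0.001  0.001 -0.002]
  turn option [-4.000e-03 -3.141e+00 -1.000e-03]
ROW 0.001 0.001 -0.002 -0.0003 0.0014 0.0028  dist 0.003 at [464.6  -7.7 178.4] q6 -0.21 gap 0.1 F [-22.6   1.8  36.9]
```

View pics/d35.png

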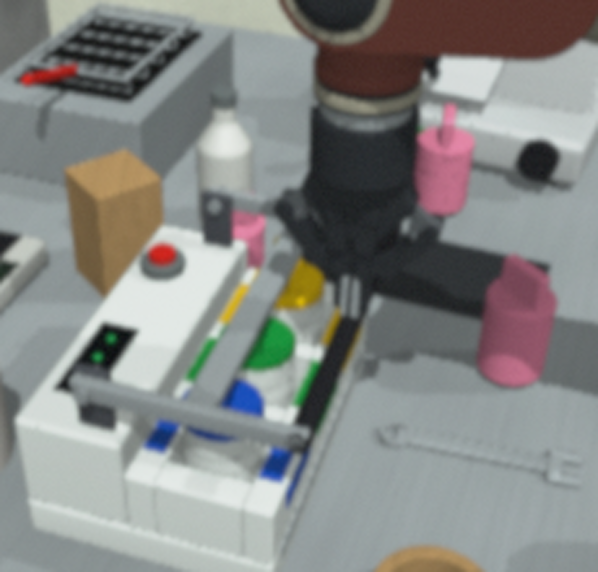

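```bash
python3 -m crank '0 0 0 0 -0.003 0 0; 0 0 0 0 -0.006 0 0; 0 0 0 0 -0.03 0 0; 0 0 0 0 -0.07 0 0; 0 0 0 0 -0.11 0 0; 0 0 0 0 -0.13 0 0';python3 - <<'E'
from h import *
W=cam('wrist');cv2.imwrite('pics/w36.png',W['color'])
D=cam('side');S=cam('scene');crop(D['color'],190,150,230,170,3.4,'pics/d36.png');crop(S['color'],215,140,165,150,4,'pics/s36.png')
for n,c in (('S',S),('D',D),('W',W)):
    print(n,"bar ends",proj(c,pur(-75,-139,170)).round(1),proj(c,pur(-75,139,170)).round(1),"press",proj(c,pur(0,-130,175)).round(1))
    hh=cv2.cvtColor(c["color"],cv2.COLOR_BGR2HSV); m=cv2.inRange(hh,(0,180,120),(6,255,255))
    k,l,st,ce=cv2.connectedComponentsWithStats(m)
    for i in range(1,k):
        if st[i,4]>25: print(n,"red",st[i],ce[i].round(1))
go([657.7,-74.2,230],.038)
E
```

```text
time_s: 51.15
eef_pos: [466.4, -7.7, 304.6]
orientation: [-0.707, 0.707, 0.016, -0.011]
force: [0.6, -0.5, 0.0]
finger_gap: 0.2
S bar ends [250.1 164. ] [364.4 180. ] press [246.8 186.1]
S red [255 235  10   8  69] [259.4 238.5]
S red [ 61 320  48  10 187] [ 85.6 324.3]
D bar ends [339.4 187.2] [304.3 268.5] press [306.9 181.6]
D red [458  51  44  24 843] [479.3  62.1]
D red [ 359   67  201   29 1150] [462.9  81.6]
D red [199 126  19   6  49] [207.8 128.4]
D red [248 195   9   6  42] [252.  197.5]
W bar ends [277.9 332.9] [277.4  26.5] press [353.3 328. ]
W red [465 263   7  10  29] [467.6 267.1]
  turn option [0.    0.    0.003]
  turn option [ 5.000e-03 -3.141e+00 -1.000e-03]
ROW 0.0 0.0 0.003 0.1889 0.0728 -0.0738  dist 0.216 at [465.8  -7.6 302.1] q6 -0.21 gap -0.1 F [ 0.2 -0.4 -0.2]
```

View pics/d36.png

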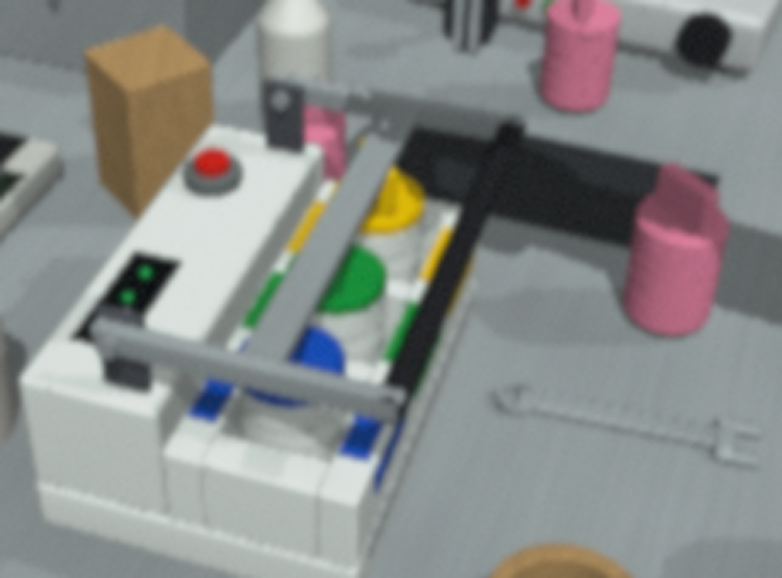

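View pics/s36.png

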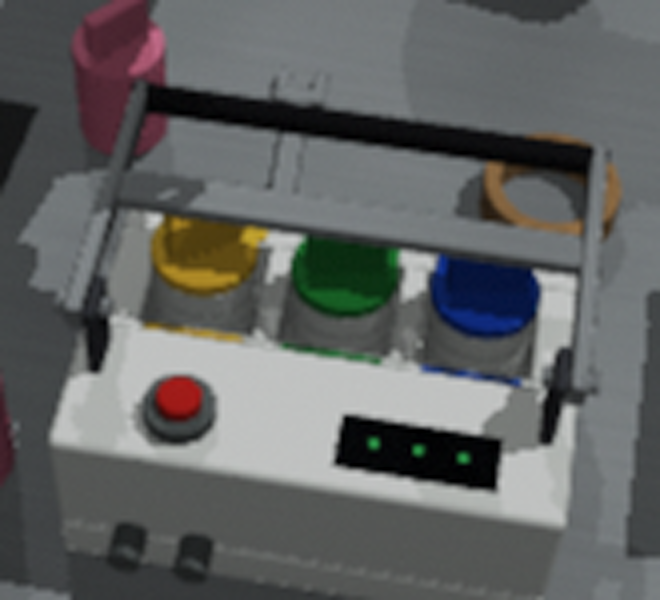

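View pics/w36.png

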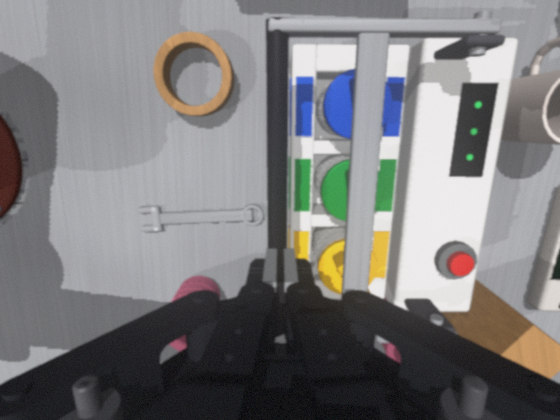

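```bash
python3 - <<'E'
from h import *
W=cam('wrist');print(plane(W,460.5,264,138))
S=cam('scene');D=cam('side');print(tri([(S,259.6,239),(D,252.2,197.5)]),tri([(S,259.6,239),(D,252.2,197.5),(W,460.5,264)]))
E
python3 -m crank '0 0 0 0.04 0 -0.015 0; 0 0 0 0.085 0.01 -0.03 0; 0 0 0 0.13 0.02 -0.05 0; 0 0 0 0.17 0.05 -0.068 0; 0 0 0 0.189 0.073 -0.074 0; 0 0 0 0.189 0.095 -0.074 0; 0 0 0 0.189 0.095 -0.074 0; 0 0 0 0.189 0.095 -0.074 0'; python3 - <<'E'
from h import *
go([657.7,-74.2,138],.038)
W=cam('wrist');cv2.imwrite('pics/w37.png',W['color']);print(proj(W,[657.7,-74.2,138]))
D=cam('side');crop(D['color'],190,100,230,220,2.6,'pics/d37.png')
E
```

```text
[658.91533352 -75.19899267 138.        ]
(array([658.20773323, -74.57269791, 139.6006725 ]), [np.float64(0.1884605452983417), np.float64(0.18846054529825687)]) (array([658.12263338, -74.59438651, 139.48923201]), [np.float64(0.1802530811805369), np.float64(0.237825972108357), np.float64(0.1379040695781395)])
time_s: 52.25
eef_pos: [655.6, -74.0, 204.6]
orientation: [0.707, -0.707, -0.012, 0.015]
force: [-0.9, 0.5, 0.8]
finger_gap: -0.3
  turn option [-0.001  0.    -0.003]
  turn option [-5.000e-03 -3.141e+00  1.000e-03]
ROW -0.001 0.0 -0.003 0.0023 0.0666 -0.0003  dist 0.067 at [655.6 -74.  204.6] q6 -0.26 gap -0.3 F [-0.9  0.5  0.8]
[284.30355068 225.14495732]
```

View pics/w37.png

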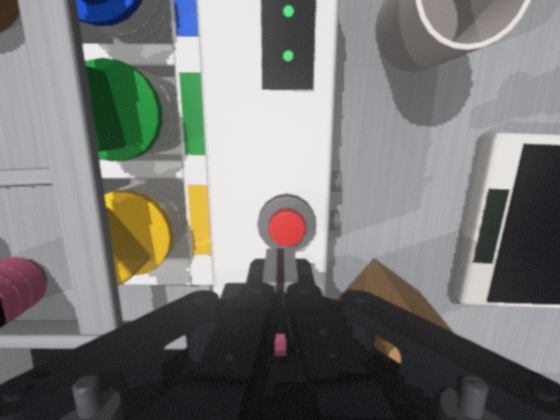

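View pics/d37.png

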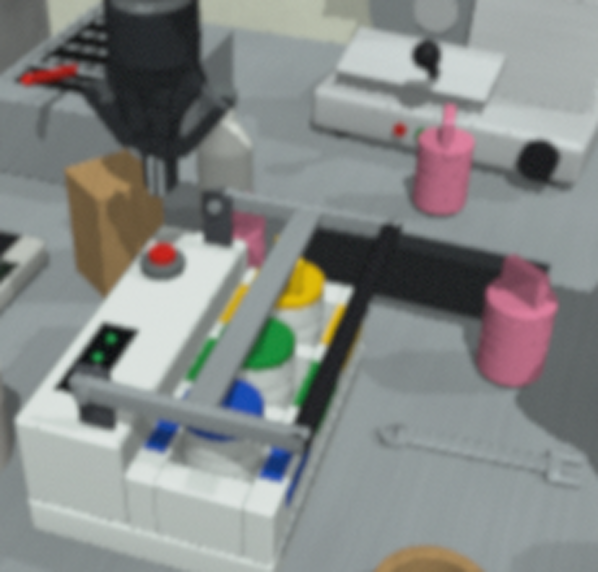

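```bash
python3 -m crank '0 0 0 0.003 0.025 -0.002 0; 0 0 0 0.003 0.045 -0.002 0; 0 0 0 0.003 0.058 -0.002 0; 0 0 0 0.003 0.064 -0.002 0; 0 0 0 0.003 0.067 -0.002 0; 0 0 0 0.003 0.069 -0.002 0; 0 0 0 0.003 0.071 -0.002 0; 0 0 0 0.003 0.071 -0.002 0'; python3 -c "
from h import *
go([658.7,-75.6,134],.038)"
```

```text
time_s: 53.15
eef_pos: [659.9, -76.1, 140.8]
orientation: [-0.707, 0.707, 0.014, -0.013]
force: [-11.1, 2.4, 15.3]
finger_gap: -0.1
  turn option [0. 0. 0.]
  turn option [ 1.000e-03 -3.141e+00 -1.000e-03]
ROW 0.0 0.0 0.0 -0.0012 0.0068 0.0006  dist 0.007 at [659.9 -76.1 140.8] q6 -0.27 gap -0.1 F [-11.1   2.4  15.3]
```

```bash
python3 -m crank '0 0 0 0 0.002 0 0; 0 0 0 0 0.002 0 0'; python3 - <<'E'
from h import *
go([658.7,-75.6,134],.038)
W=cam('wrist');cv2.imwrite('pics/w38.png',W['color'])
D=cam('side');crop(D['color'],210,150,120,100,5,'pics/d38.png')
E
```

```text
time_s: 53.35
eef_pos: [660.0, -76.1, 140.7]
orientation: [-0.707, 0.707, 0.014, -0.013]
force: [-14.6, 3.0, 21.4]
finger_gap: 0.5
  turn option [0.001 0.001 0.001]
  turn option [ 1.000e-03 -3.141e+00 -1.000e-03]
ROW 0.001 0.001 0.001 -0.0013 0.0067 0.0006  dist 0.007 at [660.  -76.1 140.7] q6 -0.27 gap 0.5 F [-14.6   3.   21.4]
```

View pics/d38.png

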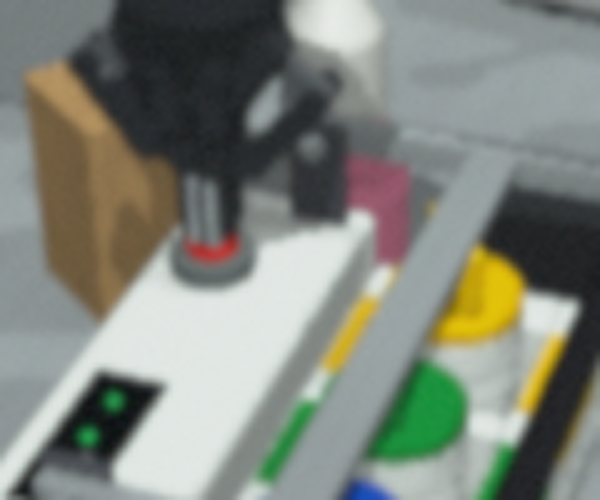

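View pics/w38.png

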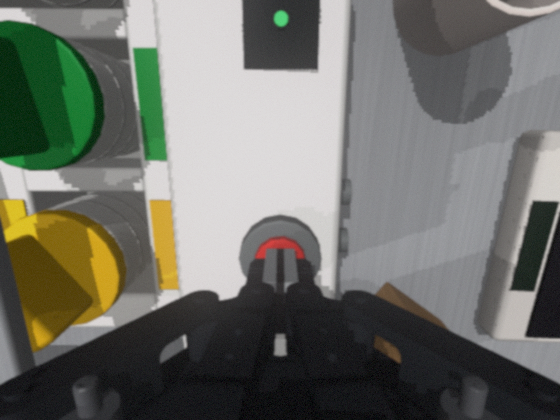

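```bash
python3 -m crank '0 0 0 0 -0.008 0 0; 0 0 0 0 -0.03 0 0; 0 0 0 0 -0.07 0 0; 0 0 0 0 -0.11 0 0; 0 0 0 0 -0.15 0 0; 0 0 0 -0.03 -0.18 0 0; 0 0 0 -0.07 -0.2 0.0 0; 0 0 0 -0.1 -0.2 0 0'; python3 -m crank '0 0 0 0 0 0 0; 0 0 0 0 0 0 0; 0 0 0 0 0 0 0';python3 - <<'E'
from h import *
W=cam('wrist');cv2.imwrite('pics/w39.png',W['color'])
D=cam('side');S=cam('scene');crop(D['color'],190,150,230,170,3.4,'pics/d39.png');cv2.imwrite('pics/s39.png',S['color']);crop(S['color'],375,180,120,120,4,'pics/crate9.png')
for n,c in (('S',S),('D',D)):
    hh=cv2.cvtColor(c["color"],cv2.COLOR_BGR2HSV); m=cv2.inRange(hh,(0,180,120),(6,255,255))
    k,l,st,ce=cv2.connectedComponentsWithStats(m)
    for i in range(1,k):
        if 25<st[i,4]<120: print(n,"red",st[i],ce[i].round(1))
print(readout.get_obs()["force"])
E
```

```text
time_s: 54.25
eef_pos: [560.1, -80.4, 339.9]
orientation: [-0.706, 0.708, 0.017, -0.01]
force: [0.0, -1.6, 1.0]
finger_gap: 0.1
time_s: 54.55
eef_pos: [560.4, -80.0, 333.5]
orientation: [-0.707, 0.707, 0.014, -0.013]
force: [-0.2, -0.3, 0.2]
finger_gap: -0.1
S red [254 235  11   8  71] [259.4 238.5]
D red [199 126  19   6  48] [207.8 128.5]
D red [248 195   9   6  43] [251.9 197.5]
[-0.14826463  0.39930073 -0.15746126]
```

View pics/d39.png

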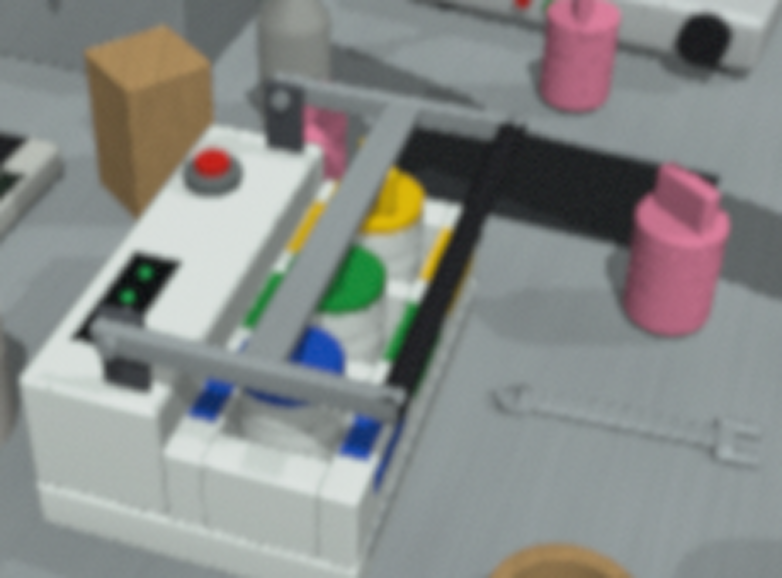

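View pics/s39.png

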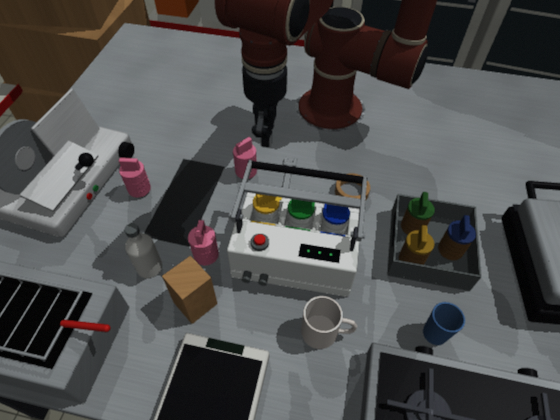

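View pics/crate9.png

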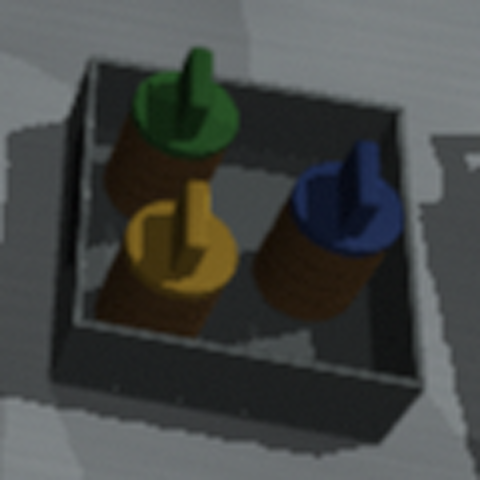

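View pics/w39.png

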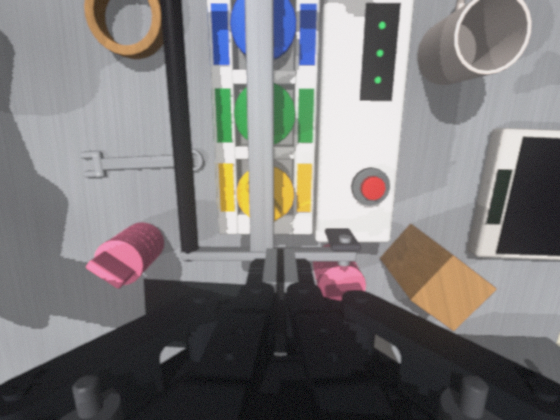

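```bash
python3 - <<'E'
from h import *
D=cam('side');crop(D['color'],190,100,230,220,2.6,'pics/d40.png')
a=cv2.imread('pics/d35.png',0);b=cv2.imread('pics/d40.png',0)
t=a[405:470,240:330]
for n,i in (("now",b),("self",a)):
    r=cv2.matchTemplate(i[385:490,220:350],t,cv2.TM_CCOEFF_NORMED);print(n,cv2.minMaxLoc(r)[1],cv2.minMaxLoc(r)[3],"expect (20,20)")
E
```

```text
now 0.9900171756744385 (20, 20) expect (20,20)
self 1.0 (20, 20) expect (20,20)
```

```bash
python3 -c "
from workcell import job
print(job.finish_job())"
```

```text
the job is handed in; nothing more can be done
None
```

The filter change is done and handed in at about 55 s of the 210 s allowed; the hand-in reports no verdict.

What I did:
- **Clamp back:** I swung it right back to its stop, about 1.95 rad.
- **Used filters:** all three were present, and all three now stand upright in the crate. The crate did not move.
- **New filters:** blue, green and yellow went into the wells of their colours. The pink look-alikes were not touched.
- **Clamp shut:** I pressed the bar down to a hard stop. The force rose to 37 N with the fingertips at 178.4 mm, against 179 mm expected for the bar top when shut.
- **Reset button:** I pressed it to its stop and let go.

Last checks:
- **Clamp:** it has not moved since it was pressed shut, by template match in the side view.
- **Filters in the wells:** all three stand upright under the press bar. I did not measure their final height directly; that they are home follows from the clamp being on its stop.
- **Button:** it is back at its starting image position, within 0.2 px.
- **Bystanders:** by eye, none looks moved.
- **Arm:** it is clear of everything, with about 0 N on the tool.

Two readings disagreed:
- **Button height:** I had measured the button top at about 139 mm, but it reached its stop with the fingertips at 140.7 mm. The button's visible red side probably made my estimate low.
- **Clamp opening force:** gripping the bar while opening the clamp gave a brief 39 N on the wrist, so I loosened the grip and pushed it the rest of the way.

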